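Face the dye jar's label forward and wedge it in its carrier

ROBOT

A 6-joint arm with a two-finger parallel gripper is mounted at the origin on the work surface. World frame = base frame: x ahead of the robot, y to its left, z up, the work surface at z = 0. Lengths are in m, angles in rad, forces in N, time in s.
With the tool pointing down it reaches from about 0.3 to 0.875 m from the base axis. Payload 6.4 kg.
Tool frame: the origin (TCP) lies on the centre line of the jaws, within the pads' length; the fingertips stand 8 mm ahead of it and the grasp point (between the pads) lies 11 mm behind it; z points along the fingers, y is the line along which they close (so a half turn about z gives the same grasp; the last joint's range is limited). The gripper opens to 88 mm and grips with 3 to 60 N. Pads are 18 mm wide; open, the fingers measure 123 mm over their backs; the gripper's body (75 mm by 187 mm) begins 45 mm behind the grasp point.
Start: joints at [-1.458, 0.181, 1.607, -0, 1.354, -0.206], TCP at [0.18, -0.546, 0.221] pointing down, gripper open.
Joint ranges: [-2.99, 2.99], [-0.89, 2.07], [0.3, 2.58], [-1.14, 4.28], [0, 2.63], [-3.12, 3.12]. Speed limits (rad/s): [2.57, 2.57, 3.01, 3.14, 3.14, 3.14].

INTERFACE

Orientations are given as a unit quaternion [x, y, z, w].
In Python, from bench import arm gives the robot as it stands.
- The arm moves only by the tool send_rows, never from a script. Its argument "motion" is a list of rows, each an object with "twist": the turn, a rotation vector about the tool's x, y, z in units of 6 degrees (1.0 is 6 degrees), a list of three; "translation": the shift along the tool's x, y, z in units of 40 mm (1.0 is 40 mm), a list of three; "fingers": the closure in counts, from 0 (fully open) to 255 (shut). In form: [{"twist": [ax, ay, az], "translation": [x, y, z], "fingers": fingers}, ...]. A call has 1 to 12 rows; each row is the pose to reach, as a shift and turn from the pose commanded when the call began, along the tool's axes at that moment; what a row does not reach only later rows make up. A row lasts 1/12 s, in which the tool goes at most 41.7 mm and 7.16 degrees, less where a joint would pass 70% of its speed; a pose out of reach is approached as far as the arm can. A call with a gripper value outside its range is refused whole. The fingers move at their own pace and stop on an object; the grip force is fixed at half the most. Time passes only in rows, so rows that repeat a pose let the fingers close. It gives the time, the measured TCP pose, the force, the opening and the grip force at its end, in the units of the state.
- arm.sense(): the state, without advancing time (a new reading comes with each control period).
- arm.get_image(name): name is "scene" or "top"; returns the picture (480x640x3 uint8, red, green, blue); there is no depth.
- arm.camera_info(name): a dict with "mtx" (3x3 intrinsics, pixels), "k1" (the pictures are not rectified: a ray, as slopes to the right and down, at radius r is drawn at 1 + k1 r^2 times it, then the intrinsics apply), "camera_from_world" (4x4, takes a point from world to camera coordinates). Camera axes: x right, y down, z forward; pixel columns grow to the right and rows downward; lengths in m; the calibration is good to about 2 mm. A picture is of the moment at which its call begins. camera_info takes no time and is no camera call.
- arm.close_job(): hands the job in; it is judged then, once.
The state is a dict: "time_s": time; "joints": joint angles; "joint_vel": joint speeds; "joint_torque": joint torques, N m; "ee_pos": TCP position; "eef_rot": TCP orientation; "wrist_force": force on the tool from outside, world axes, zero at the start; "moment": the same for the moment, N m; "grip_width": finger opening in m; "grip_force": force on a finger pad.
Only numpy, scipy, OpenCV 4.12 (cv2) and the standard library are available. Lean on these libraries where they do the work, as an engineer would, in place of code of your own. Each camera call takes 0.05 s, during which the arm holds its last target. There are 200 camera calls.

TASK

Get the amber dye jar ready to travel: with a fingertip pressed lightly on its lid near the edge, roll it round on its swivel pad until its label faces squarely out of the carrier's red-edged front. Then take the wooden wedge from the blue rack and drive it, thin end down, into the gap between jar and fence until the jar is clamped tight, the label still facing front. Do not press hard on the glass or tip it, leave the spool, bowl and brush alone, and let go of everything.

Things in the scene. Friction and masses are not known exactly. Their poses are not given: they have to be found in the camera images.
- carrier: Fixed plywood board lying on the bench, 200 (x) x 240 (y) mm, 12 mm thick; origin under its centre, on the swivel pad's axis. Its +x edge is painted red (8 mm more) and is the front, pointing roughly away from the robot.
- pad_top (a point): Centre of the top of the carrier's black swivel pad, 100 mm across, 22 mm above the bench. The pad turns freely about the vertical with slight drag (0.03 N m, about 1 N at the lid's edge); a fingertip drawn round the lid loses some of each stroke to slip and give, often 0.1 to 0.3 rad of turn.
- stop_mid (a point): Point midway between two upright black rubber posts, the jar's stop, at half their height. Posts 20 mm across, tops 105 mm above the bench, at x = -40 and +40 mm, y = 42 mm in the carrier's frame, about 2 mm from the jar as it starts.
- jar_center (a point): Loose amber jar, 92 mm across, 100 mm tall, black flat lid 86 mm across and 16 mm deep; too wide to grip; 0.3 to 0.65 kg. Point on its axis, half-way up (lid top 50 mm above). z up; +x points out through the middle of its label. A white bar on the lid, centre to edge, points the same way. It stands on the swivel pad and turns with it.
- label_mid (a point): Middle of the jar's label, on its side, 42 mm above its bottom: paper with a red middle.
- jar: The same jar; origin at the centre of its underside, axes as for jar_center.
- fence: Fixed brown wooden fence, 100 mm long (x), on the carrier's board at the jar's -y side, clamped at a different distance each time; top 114 mm above the bench. Axes as the carrier's; origin 12 mm above the bench. Its +y face leans back from the jar, 17 mm per 110 mm of height, from 53 to 114 mm above the bench.
- fence_face (a point): Middle of the fence's face at 100 mm above the bench. With the jar pushed against the posts the gap from here to the jar is 14 to 18 mm; at the start 1 to 3 mm less.
- wedge_head (a point): Loose waxed pale wooden wedge, 150 mm long, 34 mm wide (x), 0.07 kg, upright in the blue rack, thin end down. Point: centre of its straight-sided head, which is 40 mm tall, 34 mm in x, 25 mm in y, with a green band. Thin end 130 mm below the point. The +y face is flat and upright all the way, 12.5 mm from the point: it goes against the jar.
- wedge: The same wedge; origin at the thin end, on the +y face. Its -y face slants from 25 mm thickness below the head to 8 mm at the thin end, 17 mm per 110 mm, to fit the fence's leaning face. Driven in, it pushes the jar against the posts, then jams, thin end 25 to 65 mm above the bench. Tight: let go, it still presses jar and fence with over 6 N; a downward push of 15 to 20 N does it.
- rack: Fixed blue wedge rack, base 130 (x) x 110 (y) mm, with an open-topped socket, walls up to 65 mm above the bench, in which the wedge stands loosely (1.5 mm play), thin end 10 mm above the bench. Lift the wedge 60 mm to clear it.
- spool_center (a point): Loose yellow spool, 48 mm across, 66 mm tall, upright; bystander. Point at its centre.
- bowl_center (a point): Loose blue pin bowl, 90 mm across, 40 mm tall; bystander. Point at its centre.
- brush_grip (a point): Loose red brush, 170 mm long, lying; bystander. Point on its handle.
Mind the look-alikes: they are no part of the job. What is shaped like the jar but green is not meant. Leave any pink look-alike of the wedge alone.

How it is judged:
By the outcome, as a careful person would: the job done as asked, in the order asked, and still so for the second after the job is handed in, with the robot touching nothing.
It also fails if it takes over 72 s, if anything falls off the work surface, if the arm or the gripper's body presses on something with over 40 N, if the wrist force passes 120 N, or if a joint passes its speed limit or range.

## Working session

There is one attempt and no reset: what is moved stays moved. The work goes in short steps, Python scripts to look and compute and a tool call to move; the robot and the scene stay as the last step left them, time stands still between calls to the robot, and variables do not carry over. Pictures are saved under pics/ and viewed, at most 10 in all, crops included, and the job is handed in when it is done.

Besides the shell and the picture viewer there is one more tool, called after ">>>" by a JSON object that holds its "fn" and its "kwargs". send_rows: Moves the arm, as the interface text tells. Its arguments: {"type":"object","properties":{"motion":{"type":"array"}},"required":["motion"]}

```bash
ls; mkdir -p pics; python3 - <<'E'
from bench import arm
import cv2,numpy as np
np.set_printoptions(precision=4,suppress=True)
for n in("scene","top"):
    cv2.imwrite(f"pics/{n}0.png",arm.get_image(n)[...,::-1]); c=arm.camera_info(n);print(n,c["mtx"],c["k1"],c["camera_from_world"])
print(arm.sense())
E
```

```text
pics
scene [[436.9583   0.     319.9491]
 [  0.     436.9583 238.6745]
 [  0.       0.       1.    ]] -0.07523760847436049 [[-0.6539  0.7566  0.0064  0.3859]
 [ 0.4564  0.4012 -0.7942 -0.1484]
 [-0.6034 -0.5164 -0.6076  1.3179]
 [ 0.      0.      0.      1.    ]]
top [[557.2781   0.     325.191 ]
 [  0.     557.2781 232.9806]
 [  0.       0.       1.    ]] 0.04641083152202165 [[-0.0222 -0.9995  0.0239 -0.0379]
 [-0.9876  0.0182 -0.1559  0.5483]
 [ 0.1554 -0.0271 -0.9875  1.1706]
 [ 0.      0.      0.      1.    ]]
{'time_s': 0.1, 'joints': array([-1.4583,  0.1815,  1.6079, -0.    ,  1.3538, -0.2063]), 'joint_vel': array([ 0.0002, -0.0027, -0.0029, -0.0012,  0.    ,  0.0008]), 'joint_torque': array([  0.0011, -43.4821, -34.2697,   0.0704,   0.034 ,  -0.    ]), 'ee_pos': array([ 0.1802, -0.5455,  0.2197]), 'eef_rot': array([ 0.9873,  0.1587,  0.    , -0.0008]), 'wrist_force': array([0.1596, 1.1171, 0.0552]), 'moment': array([ 0.006 , -0.0007,  0.0037]), 'grip_force': 0.0, 'grip_width': 0.08804911926511312}
```

View pics/scene0.png

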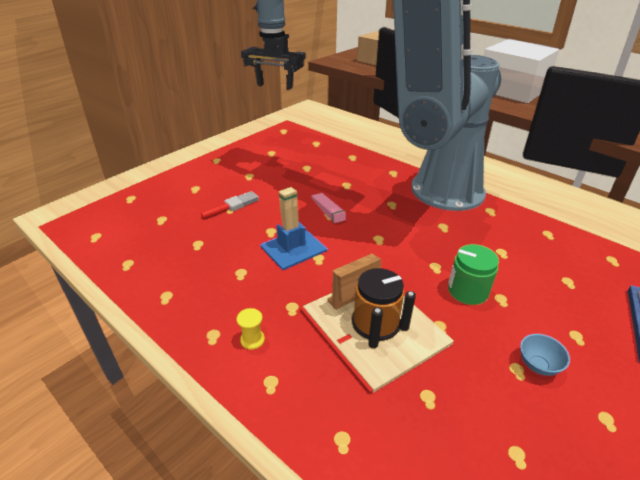

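View pics/top0.png

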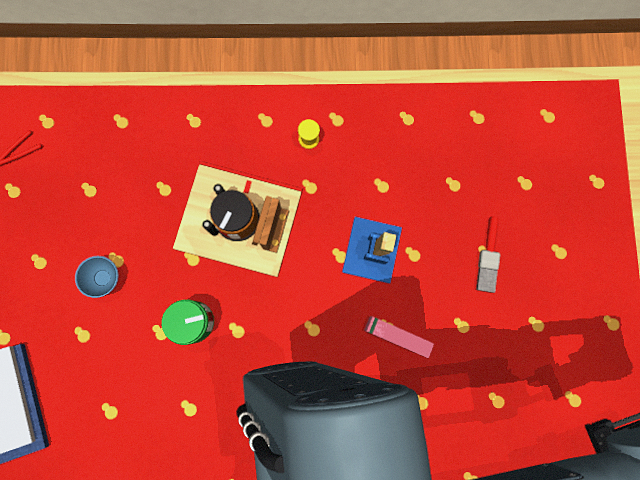

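The top picture shows the amber jar at (232,212) on the carrier, with the red front mark at (248,186), and the wedge head at (388,241) in the blue rack.

Candidates in the top picture:
- **Jar:** amber jar (232,212) or green jar (187,322). I choose the amber one, which stands on the carrier.
- **Wedge:** pale, green-banded wedge (388,241) in the rack, or the pink one (400,338) lying down. I choose the pale one.

A close crop of both views will check this.

```bash
python3 - <<'E'
import cv2,numpy as np
a=cv2.imread("pics/top0.png")[155:290,165:415];a=cv2.resize(a,None,fx=3.2,fy=3.2,interpolation=cv2.INTER_CUBIC)
cv2.imwrite("pics/topc.png",a)
b=cv2.imread("pics/scene0.png")[180:390,255:460];b=cv2.resize(b,None,fx=2.8,fy=2.8,interpolation=cv2.INTER_CUBIC)
cv2.imwrite("pics/scc.png",b)
E
```

```text
(no output)
```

View pics/topc.png

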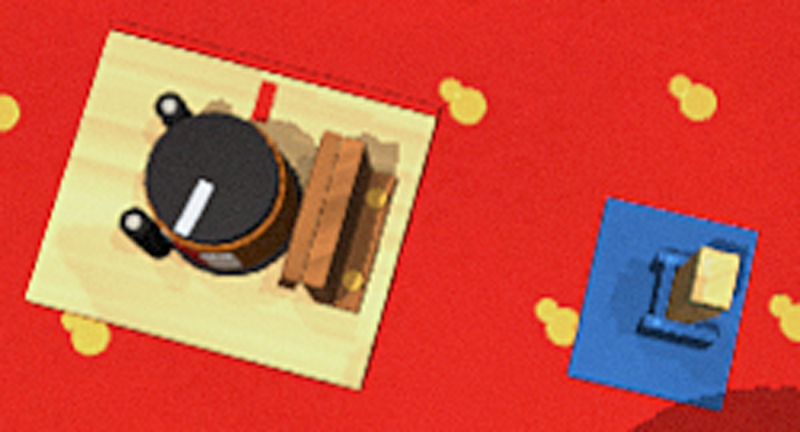

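View pics/scc.png

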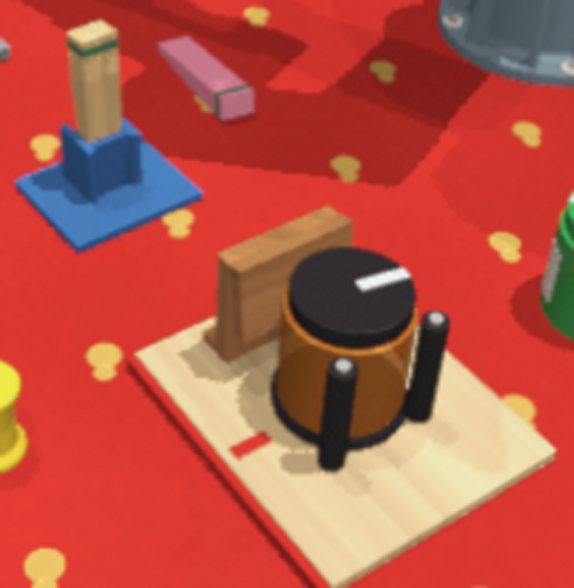

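The crops confirm the amber jar and the green-banded wedge. The lid bar runs from (207,184) to (182,230) in the top crop, so it points backwards and left. The red front edge is at the upper side.

```bash
cat > h.py <<'E'
from bench import arm
import cv2,numpy as np
from scipy.optimize import least_squares
from scipy.spatial.transform import Rotation as R
np.set_printoptions(precision=4,suppress=True)
C={n:arm.camera_info(n) for n in("scene","top")}
def proj(n,P):
    c=C[n];P=np.atleast_2d(P);q=P@c["camera_from_world"][:3,:3].T+c["camera_from_world"][:3,3]
    s=q[:,:2]/q[:,2:];s=s*(1+c["k1"]*(s**2).sum(1,keepdims=True))
    return s@c["mtx"][:2,:2].T+c["mtx"][:2,2]
def tri(ut,us):
    r=least_squares(lambda p:np.r_[(proj("top",p)[0]-ut),(proj("scene",p)[0]-us)],[.6,0,.1]);return r.x,np.abs(r.fun).max()
def onz(n,u,z):
    return np.r_[least_squares(lambda p:proj(n,np.r_[p,z])[0]-u,[.6,0.]).x,z]
def T(x,y):return np.array([x,y])/3.2+[165,155]-.35
def S(x,y):return np.array([x,y])/2.8+[255,180]-.3
E
python3 - <<'E'
from h import *
cor=[onz("top",T(*p),.012) for p in[(110,30),(437,112),(360,388),(25,300)]]
print("corners",np.array(cor)); c=np.mean(cor,0);print("center",c,onz("top",T(*(213,178)),.122))
ex=(cor[0]+cor[1]-cor[2]-cor[3]);ey=cor[0]+cor[3]-cor[1]-cor[2];print("yaw",np.arctan2(ex[1],ex[0]),np.arctan2(-ey[0],ey[1]),np.linalg.norm(ex)/2,np.linalg.norm(ey)/2)
for n,a,b in[("postF",(170,100),(344,366)),("postB",(133,215),(436,320)),("lid",(213,178),(352,292)),("bar0",(207,184),(357,285)),("bar1",(182,230),(410,272)),("wedge",(716,278),(93,35)),("fenceF",(328,133),(237,268)),("fenceB",(287,283),(352,222))]:print(n,*tri(T(*a),S(*b)))
w=np.array([onz("top",T(*p),.160) for p in[(705,248),(740,254),(730,308),(692,302)]]);print(w,w.mean(0))
for a,b in((0,3),(1,2)):d=w[a]-w[b];print(np.arctan2(d[1],d[0]),np.linalg.norm(d))
rk=np.array([onz("top",T(*p),.008) for p in[(608,198),(757,232),(722,408),(569,375)]]);print(rk,rk.mean(0));d=rk[0]+rk[1]-rk[2]-rk[3];print(np.arctan2(d[1],d[0]))
E
```

```text
corners [[0.7154 0.2319 0.012 ]
 [0.6525 0.0021 0.012 ]
 [0.4587 0.0581 0.012 ]
 [0.5242 0.2875 0.012 ]]
center [0.5877 0.1449 0.012 ] [0.5855 0.1436 0.122 ]
yaw -0.2820988595367417 -0.2727958998948571 0.20048232325162046 0.2384011071100989
postF [0.6392 0.1752 0.1082] 0.8385846860074935
postB [0.5643 0.1978 0.1079] 0.6288017961110768
lid [0.5863 0.145  0.1163] 0.2919799041862916
bar0 [0.5822 0.147  0.1209] 0.2872493887704195
bar1 [0.5508 0.1653 0.1224] 1.2460388525528856
wedge [ 0.5099 -0.1697  0.1553] 0.5359464596436965
fenceF [0.6157 0.0709 0.1137] 0.14933869843468983
fenceB [0.5185 0.0988 0.1091] 0.35225254863735245
[[ 0.5286 -0.1637  0.16  ]
 [ 0.5245 -0.1852  0.16  ]
 [ 0.4911 -0.1776  0.16  ]
 [ 0.4952 -0.1544  0.16  ]] [ 0.5099 -0.1702  0.16  ]
-0.27172698896767356 0.034627860002134574
-0.2226803408603385 0.0342075417316209
[[ 0.5894 -0.1173  0.008 ]
 [ 0.5632 -0.2215  0.008 ]
 [ 0.4401 -0.1918  0.008 ]
 [ 0.465  -0.0864  0.008 ]] [ 0.5144 -0.1543  0.008 ]
-0.24027958680807904
```

```bash
cat >> h.py <<'E'
YAW=-.28
CC=np.array([.588,.145])
def car(p):  # world->carrier xy
    d=np.asarray(p)[:2]-CC;c,s=np.cos(YAW),np.sin(YAW);return np.array([c*d[0]+s*d[1],-s*d[0]+c*d[1]])
def wor(p):
    c,s=np.cos(YAW),np.sin(YAW);return CC+np.array([c*p[0]-s*p[1],s*p[0]+c*p[1]])
def rot(psi):return R.from_euler("z",psi)*R.from_euler("x",np.pi)
def go(pos,psi):
    s=arm.sense();A=R.from_quat(s["eef_rot"]);d=A.inv().apply(np.asarray(pos)-s["ee_pos"])/.04
    t=(A.inv()*rot(psi)).as_rotvec()*180/np.pi/6
    print("t",s["time_s"],"pos",s["ee_pos"],"j6",s["joints"][5],"F",s["wrist_force"],"twist",t,"trans",d)
E
python3 - <<'E'
from h import *
b=[onz("top",T(*p),.122) for p in[(207,181),(180,232)]];d=b[1]-b[0];print("bar world yaw",np.arctan2(d[1],d[0]),"carrier",np.arctan2(d[1],d[0])-YAW)
for a in[(.6157,.0709),(.5185,.0988),(.5863,.145),(.5855,.1436)]:print(car(a))
# red mark dir
m=[onz("top",T(*p),.012) for p in[(262,121),(270,83)]];d=m[1]-m[0];print("mark",np.arctan2(d[1],d[0]),car(m[0]),car(m[1]))
# wedge orientation: scene silhouette at z=.15 & .07 , hypotheses
for f in(1,-1):
    yw=-.25;e=np.array([np.cos(yw),np.sin(yw),0]);n=np.array([-np.sin(yw),np.cos(yw),0])
    o=np.array([.5099,-.170,0])
    for z in(.115,.07):
        th=min(25,8+(z-.010)*1000*17/110)/1000
        for x in(-.017,.017):
            for y in(.0125,.0125-th):
                u=proj("scene",o+x*e+f*y*n+[0,0,z])[0];print(f,z,x,y,((u-[255,180]+.3)*2.8).round(0))
p=np.r_[CC+.03*np.array([np.cos(2.6),np.sin(2.6)]),.155];go(p,2.6)
E
```

```text
bar world yaw 2.6648663380437037 carrier 2.9448663380437035
[ 0.0471 -0.0636]
[-0.054  -0.0636]
[-0.0016 -0.0005]
[-0.002 -0.002]
mark -0.20374331448421024 [ 0.0631 -0.0024] [ 0.091  -0.0003]
1 0.115 -0.017 0.0125 [118.  76.]
1 0.115 -0.017 -0.011727272727272729 [103.  63.]
1 0.115 0.017 0.0125 [83. 89.]
1 0.115 0.017 -0.011727272727272729 [68. 76.]
1 0.07 -0.017 0.0125 [119. 120.]
1 0.07 -0.017 -0.004772727272727272 [109. 110.]
1 0.07 0.017 0.0125 [ 86. 133.]
1 0.07 0.017 -0.004772727272727272 [ 75. 123.]
-1 0.115 -0.017 0.0125 [102.  63.]
-1 0.115 -0.017 -0.011727272727272729 [118.  76.]
-1 0.115 0.017 0.0125 [68. 75.]
-1 0.115 0.017 -0.011727272727272729 [83. 89.]
-1 0.07 -0.017 0.0125 [104. 106.]
-1 0.07 -0.017 -0.004772727272727272 [115. 116.]
-1 0.07 0.017 0.0125 [ 71. 119.]
-1 0.07 0.017 -0.004772727272727272 [ 81. 129.]
t 0.1 pos [ 0.1802 -0.5455  0.2197] j6 -0.20631397493648138 F [0.1596 1.1171 0.0552] twist [ -0.0041  -0.0177 -21.7837] trans [ 14.6032 -13.7638   1.643 ]
```

>>> {"fn": "send_rows", "kwargs": {"motion": [{"twist":[0,0,-1],"translation":[0.7,-0.65,0],"fingers":255},{"twist":[0,0,-2],"translation":[1.4,-1.3,0],"fingers":255},{"twist":[0,0,-3],"translation":[2.1,-2.0,0],"fingers":255},{"twist":[0,0,-4],"translation":[2.8,-2.6,0],"fingers":255},{"twist":[0,0,-5],"translation":[3.5,-3.3,0],"fingers":255},{"twist":[0,0,-6],"translation":[4.2,-3.9,0],"fingers":255},{"twist":[0,0,-7],"translation":[4.9,-4.6,0],"fingers":255},{"twist":[0,0,-8],"translation":[5.6,-5.2,0],"fingers":255},{"twist":[0,0,-9],"translation":[6.3,-5.9,0],"fingers":255},{"twist":[0,0,-10],"translation":[7.0,-6.5,0],"fingers":255},{"twist":[0,0,-11],"translation":[7.7,-7.2,0],"fingers":255},{"twist":[0,0,-12],"translation":[8.3,-7.8,0],"fingers":255}]}}

```text
time_s: 1.1
ee_pos: [0.3982, -0.1434, 0.2204]
eef_rot: [0.704, 0.711, 0.0, -0.0]
wrist_force: [0.3, 0.2, 0.5]
grip_width: 0.01
grip_force: 0.0
```

```bash
python3 - <<'E'
from h import *
go(np.r_[CC+.03*np.array([np.cos(2.6),np.sin(2.6)]),.145],2.6)
E
```

```text
t 1.1 pos [ 0.3982 -0.1434  0.2204] j6 -0.6381537868444481 F [0.2564 0.1525 0.4535] twist [ 0.0026 -0.0023 -9.7315] trans [7.553  4.1797 1.8879]
```

>>> {"fn": "send_rows", "kwargs": {"motion": [{"twist":[0,0,-1],"translation":[0.8,0.45,0],"fingers":255},{"twist":[0,0,-2],"translation":[1.6,0.9,0],"fingers":255},{"twist":[0,0,-3],"translation":[2.4,1.3,0.1],"fingers":255},{"twist":[0,0,-4],"translation":[3.2,1.8,0.2],"fingers":255},{"twist":[0,0,-5],"translation":[4.0,2.2,0.3],"fingers":255},{"twist":[0,0,-6],"translation":[4.8,2.7,0.4],"fingers":255},{"twist":[0,0,-7],"translation":[5.6,3.1,0.6],"fingers":255},{"twist":[0,0,-8],"translation":[6.4,3.5,0.8],"fingers":255},{"twist":[0,0,-9],"translation":[7.2,4.0,1.0],"fingers":255},{"twist":[0,0,-9.7],"translation":[7.55,4.18,1.3],"fingers":255},{"twist":[0,0,-9.7],"translation":[7.55,4.18,1.6],"fingers":255},{"twist":[0,0,-9.7],"translation":[7.55,4.18,1.6],"fingers":255}]}}

```text
time_s: 2.1
ee_pos: [0.5612, 0.1574, 0.1529]
eef_rot: [0.272, 0.962, -0.001, -0.003]
wrist_force: [-0.5, 0.1, -0.1]
grip_width: 0.0006
grip_force: 0.0
```

```bash
python3 - <<'E'
from h import *
go(np.r_[CC+.03*np.array([np.cos(2.6),np.sin(2.6)]),.130],2.6)
E
```

```text
t 2.1 pos [0.5612 0.1574 0.1529] j6 -0.9502828530203209 F [-0.5401  0.0701 -0.0835] twist [-0.037  -0.046  -0.0822] trans [0.0134 0.0819 0.5721]
```

>>> {"fn": "send_rows", "kwargs": {"motion": [{"twist":[0,0,0],"translation":[0,0,0.12],"fingers":255},{"twist":[0,0,0],"translation":[0,0.08,0.25],"fingers":255},{"twist":[0,0,0],"translation":[0,0.08,0.38],"fingers":255},{"twist":[0,0,0],"translation":[0,0.08,0.46],"fingers":255},{"twist":[0,0,0],"translation":[0,0.08,0.5],"fingers":255},{"twist":[0,0,0],"translation":[0,0.08,0.5],"fingers":255}]}}

```text
time_s: 2.6
ee_pos: [0.565, 0.1593, 0.1364]
eef_rot: [0.272, 0.962, -0.0, -0.0]
wrist_force: [0.3, -0.2, 0.2]
grip_width: 0.0005
grip_force: 0.0
```

>>> {"fn": "send_rows", "kwargs": {"motion": [{"twist":[0,0,0],"translation":[0,0,0.02],"fingers":255},{"twist":[0,0,0],"translation":[0,0,0.04],"fingers":255},{"twist":[0,0,0],"translation":[0,0,0.04],"fingers":255}]}}

```text
time_s: 2.85
ee_pos: [0.5653, 0.1597, 0.135]
eef_rot: [0.272, 0.962, 0.0, 0.0]
wrist_force: [-0.1, -1.1, -0.2]
grip_width: 0.0009
grip_force: 0.0
```

>>> {"fn": "send_rows", "kwargs": {"motion": [{"twist":[0,0,0],"translation":[0.08,0.0,0.04],"fingers":255},{"twist":[0,0,0],"translation":[0.08,0,0.09],"fingers":255},{"twist":[0,0,0],"translation":[0.08,0,0.09],"fingers":255}]}}

```text
time_s: 3.1
ee_pos: [0.562, 0.1616, 0.1308]
eef_rot: [0.272, 0.962, -0.0, -0.0]
wrist_force: [-0.1, 0.2, 0.7]
grip_width: 0.0005
grip_force: 0.0
```

>>> {"fn": "send_rows", "kwargs": {"motion": [{"twist":[0,0,0],"translation":[0,0,0.02],"fingers":255},{"twist":[0,0,0],"translation":[0,0,0.04],"fingers":255},{"twist":[0,0,0],"translation":[0,0,0.04],"fingers":255}]}}

```text
time_s: 3.35
ee_pos: [0.5624, 0.1615, 0.1295]
eef_rot: [0.272, 0.962, -0.0, -0.0]
wrist_force: [0.8, 0.7, -0.3]
grip_width: 0.0006
grip_force: 0.0
```

>>> {"fn": "send_rows", "kwargs": {"motion": [{"twist":[0,0,0],"translation":[0,0,0.02],"fingers":255},{"twist":[0,0,0],"translation":[0,0,0.03],"fingers":255},{"twist":[0,0,0],"translation":[0,0,0.03],"fingers":255}]}}

```text
time_s: 3.6
ee_pos: [0.5624, 0.1615, 0.1284]
eef_rot: [0.272, 0.962, -0.0, -0.0]
wrist_force: [-0.5, -0.2, 0.9]
grip_width: 0.0004
grip_force: 0.0
```

>>> {"fn": "send_rows", "kwargs": {"motion": [{"twist":[0,0,0],"translation":[0,0,0.02],"fingers":255},{"twist":[0,0,0],"translation":[0,0,0.02],"fingers":255},{"twist":[0,0,0],"translation":[0,0,0.02],"fingers":255}]}}

```text
time_s: 3.85
ee_pos: [0.5624, 0.1614, 0.1277]
eef_rot: [0.272, 0.962, -0.0, -0.0]
wrist_force: [0.2, 0.4, -0.7]
grip_width: 0.0005
grip_force: 0.0
```

>>> {"fn": "send_rows", "kwargs": {"motion": [{"twist":[0,0,0],"translation":[0,0,0.02],"fingers":255},{"twist":[0,0,0],"translation":[0,0,0.02],"fingers":255},{"twist":[0,0,0],"translation":[0,0,0.02],"fingers":255}]}}

```text
time_s: 4.1
ee_pos: [0.5624, 0.1615, 0.1269]
eef_rot: [0.272, 0.962, -0.0, -0.0]
wrist_force: [1.3, -0.2, -0.4]
grip_width: 0.0007
grip_force: 0.0
```

>>> {"fn": "send_rows", "kwargs": {"motion": [{"twist":[0,0,0],"translation":[0,0,0.02],"fingers":255},{"twist":[0,0,0],"translation":[0,0,0.02],"fingers":255}]}}

```text
time_s: 4.27
ee_pos: [0.5624, 0.1615, 0.126]
eef_rot: [0.272, 0.962, -0.0, -0.0]
wrist_force: [-0.6, 0.3, -0.3]
grip_width: 0.0001
grip_force: 0.0
```

```bash
python3 - <<'E'
from h import *
a=arm.get_image("scene")[...,::-1];b=arm.get_image("top")[...,::-1]
cv2.imwrite("pics/m1.png",np.hstack([cv2.resize(a[200:390,290:460],(358,400),interpolation=2),cv2.resize(b[150:290,165:310],(414,400),interpolation=2)]))
s=arm.sense();print(s["wrist_force"],s["moment"],s["ee_pos"])
E
```

```text
[-1.4863 -0.3026 -0.0284] [ 0.0333 -0.1708 -0.0229] [0.5624 0.1615 0.1261]
```

View pics/m1.png

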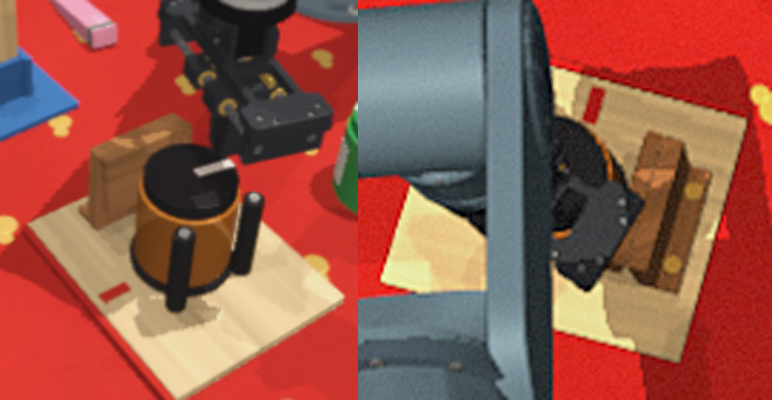

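```bash
python3 - <<'E'
from h import *
s=arm.sense();A=R.from_quat(s["eef_rot"])
f=lambda u:(u-[290,200])*[358/170,400/190]
for n,d in(("tip",(0,0,.008)),("tip x+9",(.009,0,.008)),("y+17",(0,.0175,.008)),("y-17",(0,-.0175,.008)),("grasp",(0,0,-.011)),("body",(0,0,-.056)),("bodyy+",(0,.093,-.056)),("bodyy-",(0,-.093,-.056))):print(n,f(proj("scene",s["ee_pos"]+A.apply(d)))[0])
print(f(proj("scene",[.5865,.1445,.122])))
a=cv2.imread("pics/m1.png")[90:230,100:330];cv2.imwrite("pics/m1z.png",cv2.resize(a,None,fx=3,fy=3,interpolation=2))
E
```

```text
tip [220.2038 169.7991]
tip x+9 [229.2793 167.7521]
y+17 [228.6918 182.6997]
y-17 [211.9704 157.2916]
grasp [222.6008 154.02  ]
body [228.53   114.7672]
bodyy+ [280.407  187.1436]
bodyy- [184.8317  54.0211]
[[189.7585 171.9536]]
```

View pics/m1z.png

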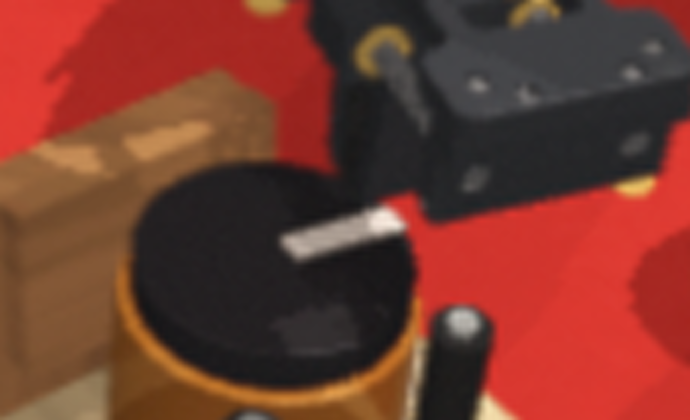

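The tip sits about a centimetre above the lid. The bar is not hidden where the tip should be at (220,170), so closed fingertips reach less far than stated. I'll keep creeping down.

>>> {"fn": "send_rows", "kwargs": {"motion": [{"twist":[0,0,0],"translation":[0,0,0.02],"fingers":255},{"twist":[0,0,0],"translation":[0,0,0.04],"fingers":255}]}}

```text
time_s: 4.53
ee_pos: [0.5625, 0.1615, 0.1245]
eef_rot: [0.272, 0.962, 0.0, 0.0]
wrist_force: [0.8, -0.4, -0.2]
grip_width: 0.0006
grip_force: 0.0
```

>>> {"fn": "send_rows", "kwargs": {"motion": [{"twist":[0,0,0],"translation":[0,0,0.02],"fingers":255},{"twist":[0,0,0],"translation":[0,0,0.04],"fingers":255}]}}

```text
time_s: 4.7
ee_pos: [0.5624, 0.1615, 0.1228]
eef_rot: [0.272, 0.962, -0.0, -0.0]
wrist_force: [-0.8, 0.2, -0.3]
grip_width: 0.0003
grip_force: 0.0
```

>>> {"fn": "send_rows", "kwargs": {"motion": [{"twist":[0,0,0],"translation":[0,0,0.02],"fingers":255},{"twist":[0,0,0],"translation":[0,0,0.04],"fingers":255}]}}

```text
time_s: 4.87
ee_pos: [0.5625, 0.1615, 0.1212]
eef_rot: [0.272, 0.962, 0.0, -0.0]
wrist_force: [-0.2, 0.3, 1.1]
grip_width: 0.0008
grip_force: 0.0
```

>>> {"fn": "send_rows", "kwargs": {"motion": [{"twist":[0,0,0],"translation":[0,0,0.02],"fingers":255},{"twist":[0,0,0],"translation":[0,0,0.04],"fingers":255}]}}

```text
time_s: 5.03
ee_pos: [0.5625, 0.1615, 0.1196]
eef_rot: [0.272, 0.962, 0.0, -0.0]
wrist_force: [0.1, -0.7, 1.0]
grip_width: 0.0001
grip_force: 0.0
```

>>> {"fn": "send_rows", "kwargs": {"motion": [{"twist":[0,0,0],"translation":[0,0,0.02],"fingers":255},{"twist":[0,0,0],"translation":[0,0,0.04],"fingers":255}]}}

```text
time_s: 5.2
ee_pos: [0.5625, 0.1615, 0.118]
eef_rot: [0.272, 0.962, 0.0, 0.0]
wrist_force: [-0.6, 0.7, 0.2]
grip_width: 0.0009
grip_force: 0.0
```

>>> {"fn": "send_rows", "kwargs": {"motion": [{"twist":[0,0,0],"translation":[0,0,0.02],"fingers":255},{"twist":[0,0,0],"translation":[0,0,0.03],"fingers":255}]}}

```text
time_s: 5.37
ee_pos: [0.5624, 0.1615, 0.1168]
eef_rot: [0.272, 0.962, -0.0, -0.0]
wrist_force: [-0.8, -0.2, -0.1]
grip_width: 0.0006
grip_force: 0.0
```

>>> {"fn": "send_rows", "kwargs": {"motion": [{"twist":[0,0,0],"translation":[0,0,0.02],"fingers":255},{"twist":[0,0,0],"translation":[0,0,0.03],"fingers":255}]}}

```text
time_s: 5.53
ee_pos: [0.5624, 0.1615, 0.1156]
eef_rot: [0.272, 0.962, -0.0, -0.0]
wrist_force: [0.1, 0.4, 0.8]
grip_width: 0.0005
grip_force: 0.0
```

>>> {"fn": "send_rows", "kwargs": {"motion": [{"twist":[0,0,0],"translation":[0,0,0.02],"fingers":255},{"twist":[0,0,0],"translation":[0,0,0.03],"fingers":255}]}}

```text
time_s: 5.7
ee_pos: [0.5625, 0.1615, 0.1144]
eef_rot: [0.272, 0.962, -0.0, -0.0]
wrist_force: [0.4, 0.7, 0.7]
grip_width: 0.0005
grip_force: 0.0
```

>>> {"fn": "send_rows", "kwargs": {"motion": [{"twist":[0,0,0],"translation":[0,0,0.02],"fingers":255},{"twist":[0,0,0],"translation":[0,0,0.03],"fingers":255}]}}

```text
time_s: 5.87
ee_pos: [0.5624, 0.1614, 0.1132]
eef_rot: [0.272, 0.962, -0.0, -0.0]
wrist_force: [0.0, -0.3, -0.5]
grip_width: 0.0005
grip_force: 0.0
```

```bash
python3 - <<'E'
from h import *
a=arm.get_image("scene")[...,::-1]
s=arm.sense();A=R.from_quat(s["eef_rot"])
print(s["wrist_force"])
c=cv2.resize(a[225:325,345:445],None,fx=6,fy=6,interpolation=2)
g=lambda P:tuple(((proj("scene",P)[0]-[345,225]+.5)*6).astype(int).tolist())
for d in((0,0,.008),(0,0,-.011)):cv2.circle(c,g(s["ee_pos"]+A.apply(d)),5,(0,255,0),1)
for t in np.arange(0,6.28,.3):cv2.circle(c,g([.5865+.043*np.cos(t),.1445+.043*np.sin(t),.122]),3,(255,255,0),1)
cv2.imwrite("pics/m2.png",c)
E
```

```text
[ 0.0148  0.1765 -1.0076]
```

View pics/m2.png

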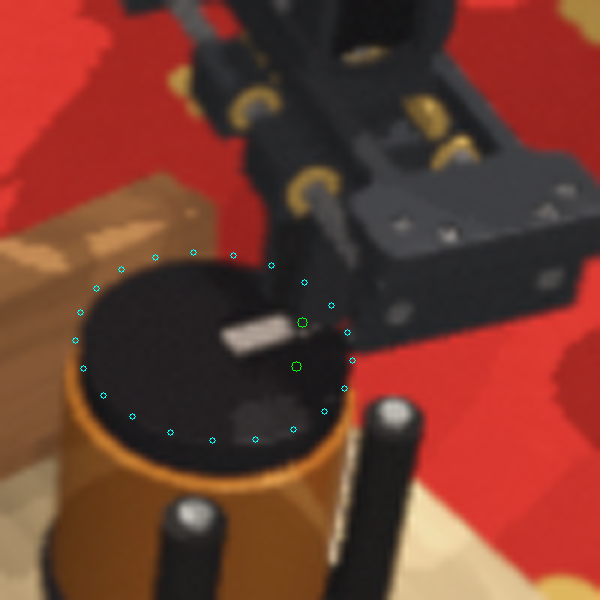

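The finger now hides the outer end of the bar near (310,325), so the tip is just about at the lid.

>>> {"fn": "send_rows", "kwargs": {"motion": [{"twist":[0,0,0],"translation":[0,0,0.02],"fingers":255},{"twist":[0,0,0],"translation":[0,0,0.02],"fingers":255}]}}

```text
time_s: 6.08
ee_pos: [0.5624, 0.1615, 0.1124]
eef_rot: [0.272, 0.962, -0.0, -0.0]
wrist_force: [0.0, -0.0, 0.4]
grip_width: 0.0002
grip_force: 0.0
```

>>> {"fn": "send_rows", "kwargs": {"motion": [{"twist":[0,0,0],"translation":[0,0,0.02],"fingers":255},{"twist":[0,0,0],"translation":[0,0,0.02],"fingers":255}]}}

```text
time_s: 6.25
ee_pos: [0.5624, 0.1615, 0.1116]
eef_rot: [0.272, 0.962, -0.0, -0.0]
wrist_force: [-0.3, -0.2, -0.6]
grip_width: 0.0002
grip_force: 0.0
```

>>> {"fn": "send_rows", "kwargs": {"motion": [{"twist":[0,0,0],"translation":[0,0,0.02],"fingers":255},{"twist":[0,0,0],"translation":[0,0,0.02],"fingers":255}]}}

```text
time_s: 6.42
ee_pos: [0.5624, 0.1614, 0.1108]
eef_rot: [0.272, 0.962, -0.0, -0.0]
wrist_force: [0.2, 0.6, -0.0]
grip_width: 0.0003
grip_force: 0.0
```

>>> {"fn": "send_rows", "kwargs": {"motion": [{"twist":[0,0,0],"translation":[0,0,0.02],"fingers":255},{"twist":[0,0,0],"translation":[0,0,0.02],"fingers":255}]}}

```text
time_s: 6.58
ee_pos: [0.5624, 0.1615, 0.11]
eef_rot: [0.272, 0.962, -0.0, -0.0]
wrist_force: [-0.2, 0.4, -0.3]
grip_width: 0.0005
grip_force: 0.0
```

>>> {"fn": "send_rows", "kwargs": {"motion": [{"twist":[0,0,0],"translation":[0,0,0.02],"fingers":255},{"twist":[0,0,0],"translation":[0,0,0.03],"fingers":255}]}}

```text
time_s: 6.75
ee_pos: [0.5624, 0.1615, 0.1088]
eef_rot: [0.272, 0.962, -0.0, -0.0]
wrist_force: [0.5, -0.6, -1.2]
grip_width: 0.0004
grip_force: 0.0
```

>>> {"fn": "send_rows", "kwargs": {"motion": [{"twist":[0,0,0],"translation":[0,0,0.02],"fingers":255},{"twist":[0,0,0],"translation":[0,0,0.03],"fingers":255}]}}

```text
time_s: 6.92
ee_pos: [0.5624, 0.1615, 0.1076]
eef_rot: [0.272, 0.962, -0.0, -0.0]
wrist_force: [-0.3, 0.0, -0.3]
grip_width: 0.0003
grip_force: 0.0
```

>>> {"fn": "send_rows", "kwargs": {"motion": [{"twist":[0,0,0],"translation":[0,0,0.02],"fingers":255},{"twist":[0,0,0],"translation":[0,0,0.03],"fingers":255}]}}

```text
time_s: 7.08
ee_pos: [0.5624, 0.1615, 0.1064]
eef_rot: [0.272, 0.962, -0.0, -0.0]
wrist_force: [0.5, 0.4, -0.2]
grip_width: 0.0003
grip_force: 0.0
```

```bash
python3 - <<'E'
from h import *
a=arm.get_image("scene")[...,::-1]
c=cv2.resize(a[225:325,345:445],None,fx=6,fy=6,interpolation=2)
cv2.imwrite("pics/m3.png",c)
# bar white pixels length vs first image
f=cv2.imread("pics/scene0.png")
for im in(f,a):
    m=(im[270:300,375:410].min(2)>110);ys,xs=np.nonzero(m);print(m.sum(),xs.min()+375,xs.max()+375)
g=(proj("scene",arm.sense()["ee_pos"]+[0,0,-.008])[0]);print("tip px",g)
print(a[265:300:2,392:400].mean(2).astype(int))
E
```

```text
99 382 409
31 383 409
tip px [393.4469 288.2093]
[[ 29  29  29  30  32  44  59  74]
 [ 27  29  28  29  32  37  43  65]
 [ 31  26  28  30  31  36  38  39]
 [ 28  28  29  31  35  36  39  37]
 [ 27  27  30  33  36  38  37  37]
 [ 27  28  30  35  37  36  37  37]
 [ 26  30  30  36  38  38  38  36]
 [ 36  30  35  36  37  37  38  38]
 [ 60  34  37  38  37  37  36  40]
 [ 26  26  28  27  24  26  25  25]
 [ 22  25  25  25  25  25  26  25]
 [ 25  24  25  25  25  25  26  25]
 [ 28  26  25  26  24  25  25  25]
 [ 42  43  40  31  27  26  25  26]
 [ 44  43  43  40  29  27  23  26]
 [ 44  44  45  45  45  32  26  25]
 [ 53  49  39  33  30  26  26  46]
 [ 29  29  29  29  30  45  81 108]]
```

>>> {"fn": "send_rows", "kwargs": {"motion": [{"twist":[0,0,0],"translation":[0,0,0.02],"fingers":255},{"twist":[0,0,0],"translation":[0,0,0.03],"fingers":255}]}}

```text
time_s: 7.3
ee_pos: [0.5624, 0.1615, 0.1052]
eef_rot: [0.272, 0.962, -0.0, -0.0]
wrist_force: [-0.1, -0.5, -0.3]
grip_width: 0.0003
grip_force: 0.0
```

>>> {"fn": "send_rows", "kwargs": {"motion": [{"twist":[0,0,0],"translation":[0,0,0.02],"fingers":255},{"twist":[0,0,0],"translation":[0,0,0.03],"fingers":255}]}}

```text
time_s: 7.47
ee_pos: [0.5625, 0.1615, 0.1042]
eef_rot: [0.272, 0.962, 0.0, 0.0]
wrist_force: [-1.1, 0.3, 3.5]
grip_width: 0.0006
grip_force: 1.6
```

View pics/m3.png

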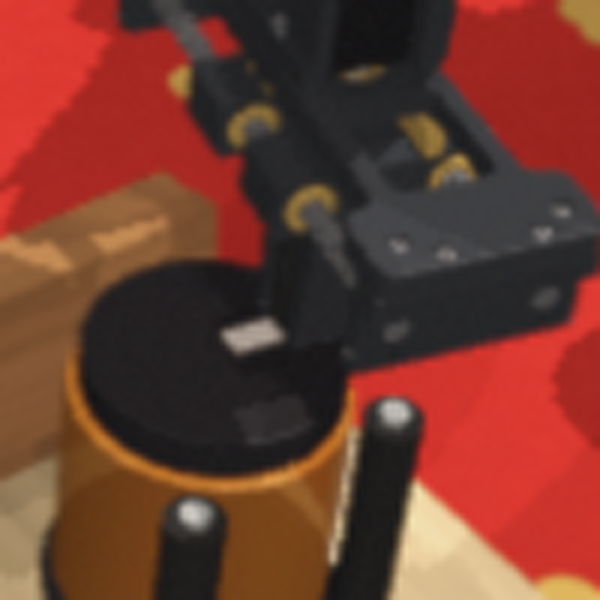

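Contact is made, at 3.5 N and TCP z 0.104. Now the first stroke: 60° clockwise seen from above, with the tool turning rigidly about the jar axis.

>>> {"fn": "send_rows", "kwargs": {"motion": [{"twist":[0,0,0.833],"translation":[-0.007,0.064,0.003],"fingers":255},{"twist":[0,0,1.667],"translation":[-0.02,0.126,0.005],"fingers":255},{"twist":[0,0,2.5],"translation":[-0.038,0.187,0.005],"fingers":255},{"twist":[0,0,3.333],"translation":[-0.061,0.247,0.005],"fingers":255},{"twist":[0,0,4.167],"translation":[-0.09,0.304,0.005],"fingers":255},{"twist":[0,0,5],"translation":[-0.123,0.358,0.005],"fingers":255},{"twist":[0,0,5.833],"translation":[-0.161,0.41,0.005],"fingers":255},{"twist":[0,0,6.667],"translation":[-0.203,0.458,0.005],"fingers":255},{"twist":[0,0,7.5],"translation":[-0.249,0.502,0.005],"fingers":255},{"twist":[0,0,8.333],"translation":[-0.299,0.541,0.005],"fingers":255},{"twist":[0,0,9.167],"translation":[-0.352,0.577,0.005],"fingers":255},{"twist":[0,0,10],"translation":[-0.408,0.607,0.005],"fingers":255}]}}

```text
time_s: 8.47
ee_pos: [0.5891, 0.174, 0.1042]
eef_rot: [0.718, 0.696, 0.0, -0.0]
wrist_force: [-0.5, 0.3, 2.5]
grip_width: 0.0004
grip_force: 1.3
```

```bash
python3 - <<'E'
from h import *
a=arm.get_image("scene")[...,::-1]
cv2.imwrite("pics/m4.png",a)
def bar(im):
    m=(im.min(2)>95)&(im.max(2).astype(int)-im.min(2)<60);m[:]&=True
    k=np.zeros_like(m);
    P=[.0,.0]
    for t in np.arange(0,6.28,.05):pass
    poly=np.array([proj("scene",[.5865+.041*np.cos(t),.1445+.041*np.sin(t),.122])[0] for t in np.arange(0,6.28,.2)])
    mk=np.zeros(m.shape,np.uint8);cv2.fillPoly(mk,[poly.round().astype(int)],1);m&=mk>0
    ys,xs=np.nonzero(m);return [onz("scene",np.array(p,float),.122)[:2]-[.5865,.1445] for p in zip(xs,ys)]
for im in(cv2.imread("pics/scene0.png"),a):
    q=np.array(bar(im));print(len(q));
    if len(q):
        print(np.arctan2(q[:,1],q[:,0]).round(2)[:60],np.hypot(*q.T).round(3)[:60], q.mean(0))
print(arm.sense()["wrist_force"],arm.sense()["ee_pos"])
E
```

```text
95
[ 2.78  2.83  2.8   2.77  2.74  2.72  2.7   2.68  2.86  2.82  2.78  2.75
  2.72  2.7   2.67  2.65  2.64  2.62  2.61  2.98  2.91  2.85  2.8   2.76
  2.72  2.69  2.66  2.64  2.62  2.6   2.58  2.57  2.55  2.54 -3.13  3.02
  2.92  2.84  2.78  2.72  2.68  2.65  2.62  2.59  2.57  2.55  2.54  2.52
  2.51  2.5   2.49  2.48  3.13  2.94  2.82  2.73  2.66  2.62  2.58  2.55] [0.039 0.031 0.032 0.034 0.036 0.037 0.039 0.041 0.024 0.026 0.027 0.029
 0.031 0.032 0.034 0.036 0.038 0.04  0.041 0.016 0.017 0.019 0.021 0.022
 0.024 0.026 0.028 0.029 0.031 0.033 0.035 0.037 0.038 0.04  0.01  0.011
 0.012 0.014 0.016 0.017 0.019 0.021 0.023 0.024 0.026 0.028 0.03  0.032
 0.034 0.035 0.037 0.039 0.006 0.008 0.009 0.011 0.013 0.014 0.016 0.018] [-0.0188  0.0116]
27
[ 2.89 -2.01 -2.09 -2.17 -2.78  2.86  2.84  2.82 -2.03 -2.12 -2.72 -2.81
 -2.9   2.83  2.81  2.78  2.8   2.77  2.74  2.75  2.72  2.7   2.66  2.64
  2.57  1.62  1.54] [0.043 0.023 0.023 0.022 0.023 0.039 0.041 0.043 0.02  0.019 0.019 0.02
 0.021 0.036 0.037 0.039 0.032 0.034 0.036 0.029 0.031 0.032 0.028 0.029
 0.026 0.04  0.04 ] [-0.024   0.0059]
[0.6434 0.2206 0.16  ] [0.5897 0.1738 0.1043]
```

```bash
python3 - <<'E'
import cv2,numpy as np
for f in("scene0","m4"):
    g=cv2.imread(f"pics/{f}.png").min(2)[264:306,355:411]
    for r in g[::2]:print("".join(" .:-=+*#%@"[min(9,int(v)//18)] for v in r))
    print("--")
E
```

```text
==============------------::::::::::::::::::::::::::::::
=========-----------------::::::::::::::::::::::::::::::
=====-----------::::::::::::::::::::::::::::::::::::::::
----------::::::::::::::::::::::::::::::::::::::::::::::
:------:::::::::::::::::::::::::::::::::::::::::::::::::
:-----:::::::::::::::::::::::::::::::::::::-::::::::::::
-----:::::::::::::::::::::::::::::::-=**%@@@@*-:::::::::
---::::::::::::::::::::::::::-=*#@@@@@@@@@@@@@%-::::::::
--::::::::::::::::::::::::=@@@@@@@@@@@@@@%*+--::::::::::
--:::::::::::::::::::::::::+@@@@@@%*+--:::::::::::::::::
--:::::::::::::::::::::::::::==-::::::::::::::::::::::::
-:..::::::::::::::::::::::::::::::::::::::::::::::::::::
:::..:::::::::::::::::::::::::::::::::::::::::::::::::::
:::....::::::::::::::::::::::::::::::::::::::::::::::::-
:.::.....:::::::::::::::::::::::::::::::::::::..::::-*@@
...::......:::::::::::::::::::::::::::::::::...::::::+@@
.....:.........:::::::::::::::::::::::::::....::==:::--=
......:::...........:::::::::::---:::........::-*=:....:
.......::::................................::.:-#=......
:.........:::::..
[... 599 characters left out ...]
.....::::::::
--:::...::..:..:::::..::::::::::::==-:..........::::::::
--::......::.:.:..:..:::.::::::::::....::........:::::::
-:.........:::::......::::::::::::...:::.........:::::::
-::..............:::.::---::::::::....:::........:::::::
:::...............:.::::--:::::::..........:=++-::::::::
:.::................::..:.:.::::..........:+#+:.:::::+%@
:..::...................:::::::::..............::::::+%@
:....:......................::::..............:--=::::-=
......:::....................................:-:--.....:
:......:::::..............................:---:-+-......
:.........:::::.......................::----::::=:......
:..............:::::::...........::------::::::--.......
--
```

The bar end has moved to (401,291), about 1.58 rad world yaw, so the full 60° carried. Second stroke now.

>>> {"fn": "send_rows", "kwargs": {"motion": [{"twist":[0,0,0],"translation":[0,0,0.008],"fingers":255},{"twist":[0,0,0.833],"translation":[-0.007,0.064,0.008],"fingers":255},{"twist":[0,0,1.667],"translation":[-0.02,0.126,0.008],"fingers":255},{"twist":[0,0,2.5],"translation":[-0.038,0.187,0.008],"fingers":255},{"twist":[0,0,3.333],"translation":[-0.061,0.247,0.008],"fingers":255},{"twist":[0,0,4.167],"translation":[-0.09,0.304,0.008],"fingers":255},{"twist":[0,0,5],"translation":[-0.123,0.358,0.008],"fingers":255},{"twist":[0,0,5.833],"translation":[-0.161,0.41,0.008],"fingers":255},{"twist":[0,0,6.667],"translation":[-0.203,0.458,0.008],"fingers":255},{"twist":[0,0,7.5],"translation":[-0.249,0.502,0.008],"fingers":255},{"twist":[0,0,8.333],"translation":[-0.299,0.541,0.008],"fingers":255},{"twist":[0,0,8.333],"translation":[-0.299,0.541,0.008],"fingers":255}]}}

```text
time_s: 9.52
ee_pos: [0.611, 0.1611, 0.1042]
eef_rot: [0.944, 0.329, 0.001, 0.0]
wrist_force: [0.6, 1.0, 3.3]
grip_width: 0.0009
grip_force: 1.9
```

```bash
cat >> h.py <<'E'
def asc(n,y0,y1,x0,x1,a=None):
    a=arm.get_image(n) if a is None else a
    for r in a.min(2)[y0:y1:2,x0:x1]:print("".join(" .:-=+*#%@"[min(9,int(v)//18)] for v in r))
def st():
    s=arm.sense();x=R.from_quat(s["eef_rot"]).as_matrix()[:,0];print(s["time_s"],s["ee_pos"],"psi",np.arctan2(x[1],x[0]),"F",s["wrist_force"],s["joints"],s["grip_width"],s["grip_force"])
E
python3 - <<'E'
from h import *
st();asc("scene",264,306,355,411)
for t in np.arange(-.3,2,.2):print(t.round(2),proj("scene",[.5865+.04*np.cos(t),.1445+.04*np.sin(t),.122])[0]-[355,264])
E
```

```text
9.5167 [0.611  0.1611 0.1042] psi 0.6708267486834638 F [0.6079 0.9784 3.2588] [0.0701 0.4227 1.5482 0.0002 1.1692 0.97  ] 0.0009496947369245243 1.8743556645495119
:::::::::::::::::::::::::::.........::::::::::::::::::::
==========--::::::::::::::::::.:::::::::::::::------::::
+++++++=====--:::::::::::::=+++++++=:::::::::::---+**++*
----------=--::::::::::::::==+=+===-:::::::::::::--+****
---:::::::::::::::::::::::::..:::::::::::::::::::::-----
---::::::::::::::::::::::::.......:.::::::::::::::::::::
----::::::::::::::::::::::.......:::::::::::::::::::::::
---::::::::.......::::::.........:::::::::::::::::::::::
---:::::::........:::::::.....:.::::::::::::::::::::::::
---:..............::::::........:::::::::::::...::::::::
--:...............::::::......:..::::..::::......:::::::
-::...............:::::..:.....:::::.............:::::::
-::................:::::........:::..............:::::::
:::................::::.....:.::::::::::::::.....:::::::
:.::...............::::.:...::::::..:::::::......::..-**
:..::..............::::.:..:...:::..::::::::....::...=++
:....::..............:...::-=--::...::::::....:---....--
......:::.................-*###*=...::.......:----......
:......:::::..............................::--:-+-......
:.........:::::........................::---:::-+:......
:..............::::::............:::-----::::::=-.......
-0.3 [ 7.8719 25.5477]
-0.1 [10.8186 27.9824]
0.1 [14.3863 30.0194]
0.3 [18.4278 31.5634]
0.5 [22.7693 32.5406]
0.7 [27.2195 32.9038]
0.9 [31.5802 32.6357]
1.1 [35.6577 31.75  ]
1.3 [39.2743 30.2905]
1.5 [42.2777 28.3278]
1.7 [44.5483 25.9541]
1.9 [46.0037 23.2774]
```

>>> {"fn": "send_rows", "kwargs": {"motion": [{"twist":[0,0,0.833],"translation":[-0.007,0.064,0.004],"fingers":255},{"twist":[0,0,1.667],"translation":[-0.02,0.126,0.004],"fingers":255},{"twist":[0,0,2.5],"translation":[-0.038,0.187,0.004],"fingers":255},{"twist":[0,0,3.333],"translation":[-0.061,0.247,0.004],"fingers":255},{"twist":[0,0,4.167],"translation":[-0.09,0.304,0.004],"fingers":255},{"twist":[0,0,5],"translation":[-0.123,0.358,0.004],"fingers":255},{"twist":[0,0,5.833],"translation":[-0.161,0.41,0.004],"fingers":255},{"twist":[0,0,6.667],"translation":[-0.203,0.458,0.004],"fingers":255},{"twist":[0,0,7.5],"translation":[-0.249,0.502,0.004],"fingers":255},{"twist":[0,0,8.333],"translation":[-0.299,0.541,0.004],"fingers":255},{"twist":[0,0,9.167],"translation":[-0.352,0.577,0.004],"fingers":255},{"twist":[0,0,9.667],"translation":[-0.386,0.596,0.004],"fingers":255}]}}

```text
time_s: 10.57
ee_pos: [0.6133, 0.1333, 0.1042]
eef_rot: [0.986, -0.169, 0.0, -0.0]
wrist_force: [-1.4, 2.7, 5.6]
grip_width: 0.0005
grip_force: 2.6
```

>>> {"fn": "send_rows", "kwargs": {"motion": [{"twist":[0,0,0],"translation":[0,0,0],"fingers":255},{"twist":[0,0,0],"translation":[0,0,-0.5],"fingers":255},{"twist":[0,0,0],"translation":[0,0,-1.3],"fingers":255},{"twist":[0,0,0],"translation":[0,0,-2.0],"fingers":255},{"twist":[0,0,0],"translation":[0,0,-2.0],"fingers":255}]}}

```text
time_s: 10.98
ee_pos: [0.6163, 0.133, 0.1898]
eef_rot: [0.986, -0.167, 0.005, -0.001]
wrist_force: [0.8, -0.1, 1.1]
grip_width: 0.0005
grip_force: 0.0
```

```bash
python3 - <<'E'
from h import *
st();a=arm.get_image("scene");asc("scene",264,310,352,411,a)
cv2.imwrite("pics/s5.png",a[...,::-1])
for im in(a,):
    m=(im.min(2)>95)
    poly=np.array([proj("scene",[.5865+.044*np.cos(t),.1445+.044*np.sin(t),.122])[0] for t in np.arange(0,6.28,.2)])
    mk=np.zeros(m.shape,np.uint8);cv2.fillPoly(mk,[poly.round().astype(int)],1)
    n,l,s,c=cv2.connectedComponentsWithStats((m&(mk>0)).astype(np.uint8))
    i=1+s[1:,4].argmax();ys,xs=np.nonzero(l==i);q=np.array([onz("scene",np.array(p,float),.122)[:2] for p in zip(xs,ys)])
    u,sv,vt=np.linalg.svd(q-q.mean(0));print(len(q),q.mean(0),np.arctan2(vt[0,1],vt[0,0]),sv, "from centre",np.arctan2(*(q.mean(0)-[.5865,.1445])[::-1]))
E
```

```text
10.9833 [0.6163 0.133  0.1898] psi -0.33610671472677855 F [ 0.7775 -0.1353  1.076 ] [ 0.0247  0.3221  1.4977 -0.0003  1.3124  1.9316] 0.0004839218120781741 0.0
::::::::::::::::::::::::::::::........:::::::::::::::::::::
--:::::::::::::::::::::::::-::......:::::::::::::::::::::::
--::::::::::::::::::::::::::::.:..:::::::::::::::::::::::::
::::::::::::::::...::::::::::::::::::::::::::::::::::::::::
::::::::::::......:::::::::::::::::::::::::::::::::::::::::
::::::::::......:::::::::::::::::::::::::::::::::::::::::::
::::::::......:::::::::::::::::::::::::::::::::::::::::::::
:::::::......::::::::::::::::::::::::::::::::::::::::::::::
:::::::....::::::::::::::::::::::::::::::::::::::::::::::::
:::::::.:::::::::::::::-+*=::::::::::::::::::::::::::::::::
::::::.::::::::::::-*%@@@@@@+-:::::::::::::::::::::::::::::
:::::.....::::-=%@@@@@@@@@@#=::::::::::::::::::::::::::::::
:::::.....:=%@@@@@@@@@@#+-:::::::::::::::::::::::::::::::::
-:::::....=#@@@@@@@*=:::::::::::::::::::::::::::::::::::::-
::::.::....:+*#*=-::::::::::::::::::::::::::::::::.:::::+%@
::--:.::......::::::::::::::::::::::::::::::::::...:::::=#%
::-=-..::.........:::::::::::::::::::::::::::....:--=:.::--
::=*+:..::::...........::::::::::::::::::.......:--=-:.....
::=++-....::::................................:--:-#-......
==+**=:......::::.........................::---:::-*-......
=++*+-............:::::..............::------::::-+=:......
++**+-.................:::::::--------:::::::::::-#-.......
+***+:.....:--:.......:=*#*=:............::::::::-*-.......
95 [0.6094 0.1406] -0.27439384034635206 [0.1041 0.0345] from centre -0.1675197843656284
```

```bash
python3 - <<'E'
from h import *
A=rot(.319);p=np.array([.1802,-.5455,.2197])
for y in(.044,.0615,-.044,-.0615):
  for z in(.008,-.0175): print(y,z,proj("scene",p+A.apply([0,y,z]))[0])
a=cv2.imread("pics/scene0.png")[55:100:2,240:315].max(2)
for r in a:print("".join(" .:-=+*#%@"[min(9,int(v)//18)] for v in r))
c=onz("top",T(716,278),.160);go(np.r_[c[:2],.26],-.255+np.pi/2)
E
```

```text
0.044 0.008 [262.1024  92.8646]
0.044 -0.0175 [261.5546  84.917 ]
0.0615 0.008 [257.2798  92.1646]
0.0615 -0.0175 [256.6851  84.2443]
-0.044 0.008 [286.9838  96.5188]
-0.044 -0.0175 [286.6866  88.4352]
-0.0615 0.008 [292.0589  97.2729]
-0.0615 -0.0175 [291.8144  89.1625]
+-::::::-+****+===----:::::::::::::::::::::::::::::::::::::::::::+#%%%%%%%%
*=::::.:-=+**####**#########***+====----::::::::::::::::::.....::+#%%%%%%%%
**+-::::::::::--:...-==-=++++++++========+++++++=::::::::......:+%%@@@%%%%%
***=:::::::::+++====--=++**********+++++***+=---:::::::::.....:=#%@%#######
***+:::::::::-==-----============+++++++####--::::::::::.....::=#@@%*====++
***+---====-:::::...-+********++++++===++++=::::::::-::.:.....:=#@@%*=-----
**************=:::..-+*****************#%@%%-:::::::-::::..:-=*%@@@%*=-----
***********##*+-:...:+*****************#@@@%*=-::::::::.:-=*%@@@@@@%*=-----
************#*+-::...:-****************#%@@@@@%#-::::--=#%@@@@@@@@@@%%##*++
************#**=::....-****************#%@@@@@@%-::.:+%@@@@@@@@@@@@@@%%%%%%
***************+-:....-***##***********#%@@@@%=::::.:*%@%%%@@@@@@@@@
[... 373 characters left out ...]
%%%%%%%##%%%%%
***************************##***********#@@@@%+::::-+%%%%%%%%%%%%%%%%%%%%%@
***************************##***********#%@@@%*==+*#%%%%%%%%%%%%%%%%%%%%%%@
***************************###**********#%@@%%%%%%%@@@@@@@@@@@@@@@%%%%%%%%%
***************************###**********#%%%@@@@@@@@@@@@@@@@@@@@@@%%%%%%%%%
*********##****************###**********#%@@@@@@@@@@@@@@@@@@@@@%%%%%%%%%%@@
*********###***************###**********#%@@@@@@@@@@@@@@@%%%@@@@@@%%%%%%%@@
**********##***************####*********#%@@@@@@@@@%%%%%%@@@@@@@@@@@@@@@@@@
t 11.0333 pos [0.6151 0.1329 0.187 ] j6 1.9320444511150603 F [ 0.0915 -0.4149 -0.5106] twist [  0.0329  -0.0589 -15.7788] trans [ 0.0256  8.0068 -1.8408]
```

The picture shows the true fingertips about 17.5 mm behind the reported TCP, which agrees with the lid contact at z 0.1045. I'll use that offset: grasp point = reported z + 0.0365. Now moving to the wedge.

>>> {"fn": "send_rows", "kwargs": {"motion": [{"twist":[0,0,-1],"translation":[0,0,-0.7],"fingers":255},{"twist":[0,0,-2],"translation":[0,0.5,-1.4],"fingers":255},{"twist":[0,0,-3],"translation":[0,1.3,-1.8],"fingers":200},{"twist":[0,0,-4],"translation":[0,2.1,-1.8],"fingers":0},{"twist":[0,0,-5],"translation":[0,2.9,-1.8],"fingers":0},{"twist":[0,0,-6],"translation":[0,3.7,-1.8],"fingers":0},{"twist":[0,0,-7],"translation":[0,4.5,-1.8],"fingers":0},{"twist":[0,0,-8],"translation":[0,5.3,-1.8],"fingers":0},{"twist":[0,0,-9],"translation":[0,6.1,-1.8],"fingers":0},{"twist":[0,0,-10],"translation":[0,6.9,-1.8],"fingers":0},{"twist":[0,0,-11],"translation":[0,7.7,-1.8],"fingers":0},{"twist":[0,0,-12],"translation":[0.03,8.0,-1.8],"fingers":0}]}}

```text
time_s: 12.03
ee_pos: [0.505, -0.172, 0.2537]
eef_rot: [0.896, 0.445, -0.001, -0.001]
wrist_force: [-0.1, -0.1, -0.1]
grip_width: 0.0652
grip_force: 0.0
```

```bash
python3 - <<'E'
from h import *
a=arm.get_image("top")
cv2.imwrite("pics/t6.png",a[...,::-1]);asc("top",190,240,205,265,a)
c=onz("top",T(716,278),.160);go(np.r_[c[:2],.1035],-.25+np.pi/2)
m=(a.min(2)>110);mk=np.zeros(m.shape,np.uint8);cv2.circle(mk,(231,210),20,1,-1)
n,l,s,cc=cv2.connectedComponentsWithStats((m&(mk>0)).astype(np.uint8));i=1+s[1:,4].argmax();ys,xs=np.nonzero(l==i)
q=np.array([onz("top",np.array(p,float),.122)[:2] for p in zip(xs,ys)]);u,sv,vt=np.linalg.svd(q-q.mean(0));print(len(q),q.mean(0),np.arctan2(vt[0,1],vt[0,0]),sv)
E
```

```text
#%%%#%%%*: -++-..  :-=-::::.*@#+=*#%%%#.....*@%%%%%#%%######
%%%%%%####= ...:::::::::::::@@@@@=.-=--:.. -+***###%%%%%%%%%
%%%%%######+.::::::::::::: %@@@@%.::::::-++++++++++++#%%%%%%
#####**###+::::::::::::::.*@@@@@.::::::::.-++++++++++++*#%%%
#######*=:::::::::::::::.:@@@@@+.::::::::..:-=++++++*++++*@#
%%##%##+::::::::::::::::.*@@@@@:::::::::-:::.-=+++++++++++**
%%%%%#=::::::::-:::::::.:@@@@@*.:::::::::::::.:==+++++++++=:
%%%%@*.::::::-:::::::::.@@@@@@.:::::-:::::::::..:-+++=====--
%%%@#-:::::::::::::::::=@@@@@:.::::::::::::::...  -++=====:-
#%%#+.::::::-:::::-:::::..:==::::-::::::::::::. ....-=+==---
####+:::::::::::-::::::::::::::-::::::::::::-:.    ..-===:--
%###+:::::::::::::-:::-:::::::::--:::::-:::::: ..    :-=:---
%##%+::-::::::::::::::::-::::::::--:::::-:::-... .  ..:-----
%##%*:.::::::::-::::::-:-::-::::::----:-::-:: ..   .  .:----
%%%%%+..::::::::::-::-:::-::-::----::::::-:: .:. . . .:-----
=:.-+#+..:::-::::::-:-:-::::-:::-:::::::::.. : .    ..------
#@@* .--::::-:-::::--::--:--:::-::::--:--. .:.   .   :-----:
@@@%-.. .:::::-:::::-:-::-::::::::-::-:. .:.  .     :-------
+#*-...   .::::-:-::::::::--:::-::-::  .... . .. . .--------
 ...        . ...:::----:-::---::.  .:..           :------:-
#=.           .........         ..:..    .   ..  .:---------
##*+:        .::.  ...:::::.:...              ....:-------==
#####*=     :+*+:...   .         .    .   ...:..-=------:-=-
%#%%%%%%***#%##**+-...    .        .   . .::..=#*-----------
%%%%%%%%#######%####+-..:.:..........:::..:=**%#+------:----
t 12.0833 pos [ 0.5052 -0.1727  0.2537] j6 0.09346330450159801 F [-0.6966 -0.9168 -0.1118] twist [-0.0253  0.0148 -3.7621] trans [0.1371 0.0572 3.754 ]
94 [0.6087 0.1402] 2.8616753996246005 [0.1011 0.0305]
```

Bar yaw from the top camera is -0.280 against -0.28 for the carrier, so the label faces front. Descending onto the wedge.

>>> {"fn": "send_rows", "kwargs": {"motion": [{"twist":[0,0,-1],"translation":[0.137,0.057,0],"fingers":0},{"twist":[0,0,-2],"translation":[0.137,0.057,0.3],"fingers":0},{"twist":[0,0,-3],"translation":[0.137,0.057,0.8],"fingers":0},{"twist":[0,0,-3.76],"translation":[0.137,0.057,1.2],"fingers":0},{"twist":[0,0,-3.76],"translation":[0.137,0.057,1.5],"fingers":0},{"twist":[0,0,-3.76],"translation":[0.137,0.057,1.5],"fingers":0}]}}

```text
time_s: 12.58
ee_pos: [0.5105, -0.1644, 0.1916]
eef_rot: [0.794, 0.608, -0.001, -0.003]
wrist_force: [-0.9, -0.3, -0.1]
grip_width: 0.0882
grip_force: 0.0
```

```bash
python3 - <<'E'
from h import *
st();c=onz("top",T(716,278),.160);go(np.r_[c[:2],.1035],-.25+np.pi/2)
E
```

```text
12.5833 [ 0.5105 -0.1644  0.1916] psi 1.3075005249551608 F [-0.8567 -0.2965 -0.1006] [-0.5331  0.1275  1.7285  0.0001  1.2923 -0.2699] 0.08823095616922824 0.0
t 12.5833 pos [ 0.5105 -0.1644  0.1916] j6 -0.26985524989474624 F [-0.8567 -0.2965 -0.1006] twist [-0.0612 -0.0181 -0.1269] trans [-0.1369  0.0337  2.2012]
```

>>> {"fn": "send_rows", "kwargs": {"motion": [{"twist":[0,0,-0.13],"translation":[-0.13,0.03,0],"fingers":0},{"twist":[0,0,-0.13],"translation":[-0.13,0.03,0.3],"fingers":0},{"twist":[0,0,-0.13],"translation":[-0.13,0.03,0.6],"fingers":0}]}}

```text
time_s: 12.83
ee_pos: [0.5134, -0.1724, 0.1722]
eef_rot: [0.789, 0.614, 0.001, 0.002]
wrist_force: [0.0, -0.4, -0.1]
grip_width: 0.0882
grip_force: 0.0
```

```bash
python3 - <<'E'
from h import *
st();c=onz("top",T(716,278),.160);go(np.r_[c[:2],.1035],-.25+np.pi/2)
E
```

```text
12.8333 [ 0.5134 -0.1724  0.1722] psi 1.3218219144573573 F [ 0.0251 -0.3768 -0.0944] [-0.5432  0.1529  1.7413  0.      1.2437 -0.2943] 0.08820787605502245 0.0
t 12.8333 pos [ 0.5134 -0.1724  0.1722] j6 -0.29427087137742713 F [ 0.0251 -0.3768 -0.0944] twist [0.0328 0.0097 0.0098] trans [ 0.0436 -0.1083  1.7173]
```

>>> {"fn": "send_rows", "kwargs": {"motion": [{"twist":[0,0,0],"translation":[0.03,-0.08,0.4],"fingers":0},{"twist":[0,0,0],"translation":[0.03,-0.08,0.8],"fingers":0},{"twist":[0,0,0],"translation":[0.03,-0.08,1.2],"fingers":0},{"twist":[0,0,0],"translation":[0.03,-0.08,1.5],"fingers":0},{"twist":[0,0,0],"translation":[0.03,-0.08,1.65],"fingers":0},{"twist":[0,0,0],"translation":[0.03,-0.08,1.65],"fingers":0},{"twist":[0,0,0],"translation":[0.03,-0.08,1.65],"fingers":0}]}}

```text
time_s: 13.42
ee_pos: [0.5095, -0.1696, 0.1054]
eef_rot: [0.789, 0.614, -0.0, -0.0]
wrist_force: [1.2, 0.3, 0.1]
grip_width: 0.0879
grip_force: 0.0
```

```bash
python3 - <<'E'
from h import *
st();c=onz("top",T(716,278),.160);go(np.r_[c[:2],.1035],-.25+np.pi/2)
E
```

```text
13.4167 [ 0.5095 -0.1696  0.1054] psi 1.3227943770292516 F [1.1519 0.3368 0.1302] [-0.5426  0.2319  1.7982  0.0001  1.1116 -0.2946] 0.08786545128889926 0.0
t 13.4167 pos [ 0.5095 -0.1696  0.1054] j6 -0.2946113374779107 F [1.1519 0.3368 0.1302] twist [-0.0012 -0.0008  0.0191] trans [-0.0007  0.0081  0.0487]
```

>>> {"fn": "send_rows", "kwargs": {"motion": [{"twist":[0,0,0],"translation":[0,0,0],"fingers":255},{"twist":[0,0,0],"translation":[0,0,0],"fingers":255},{"twist":[0,0,0],"translation":[0,0,0],"fingers":255},{"twist":[0,0,0],"translation":[0,0,0],"fingers":255},{"twist":[0,0,0],"translation":[0,0,0],"fingers":255},{"twist":[0,0,0],"translation":[0,0,0],"fingers":255},{"twist":[0,0,0],"translation":[0,0,0],"fingers":255},{"twist":[0,0,0],"translation":[0,0,0],"fingers":255},{"twist":[0,0,0],"translation":[0,0,0],"fingers":255},{"twist":[0,0,0],"translation":[0,0,0],"fingers":255}]}}

```text
time_s: 14.25
ee_pos: [0.5094, -0.1696, 0.1054]
eef_rot: [0.789, 0.614, -0.0, -0.0]
wrist_force: [0.9, -0.3, -0.4]
grip_width: 0.0337
grip_force: 30.0
```

>>> {"fn": "send_rows", "kwargs": {"motion": [{"twist":[0,0,0],"translation":[0,0,-0.3],"fingers":255},{"twist":[0,0,0],"translation":[0,0,-0.7],"fingers":255},{"twist":[0,0,0],"translation":[0,0,-1.1],"fingers":255},{"twist":[0,0,0],"translation":[0,0,-1.5],"fingers":255},{"twist":[0,0,0],"translation":[0,0,-1.9],"fingers":255},{"twist":[0,0,0],"translation":[0,0,-2.3],"fingers":255},{"twist":[0,0,0],"translation":[0,0,-2.7],"fingers":255},{"twist":[0,0,0],"translation":[0,0,-3.1],"fingers":255},{"twist":[0,0,0],"translation":[0,0,-3.4],"fingers":255},{"twist":[0,0,0],"translation":[0,0,-3.4],"fingers":255},{"twist":[0,0,0],"translation":[0,0,-3.4],"fingers":255}]}}

```text
time_s: 15.17
ee_pos: [0.5097, -0.1697, 0.2422]
eef_rot: [0.789, 0.614, 0.0, 0.001]
wrist_force: [-0.6, 0.4, -0.1]
grip_width: 0.0341
grip_force: 30.0
```

```bash
python3 - <<'E'
from h import *
st();a=arm.get_image("scene")[...,::-1];cv2.imwrite("pics/s7.png",a)
s=arm.sense()
# target: wedge axis at carrier (x0,yflat); wedge +y face 12.5mm toward +y from tool axis
for yf in(-.047,-.043):
    t=wor([-.0,yf-.0125]);go(np.r_[t,s["ee_pos"][2]],YAW+np.pi/2)
print(proj("scene",s["ee_pos"]))
E
```

```text
15.1667 [ 0.5097 -0.1697  0.2422] psi 1.323077016976601 F [-0.5797  0.3618 -0.1093] [-0.5426  0.0766  1.6787  0.      1.3848 -0.2949] 0.03413236024912074 30.0301882481142
t 15.2167 pos [ 0.5091 -0.1694  0.2411] j6 -0.2948495525508208 F [-0.3223 -0.905  -1.4228] twist [-0.0046 -0.0009  0.3084] trans [ 6.6174 -0.0638  0.0007]
t 15.2167 pos [ 0.5091 -0.1694  0.2411] j6 -0.2948495525508208 F [-0.3223 -0.905  -1.4228] twist [-0.0046 -0.0009  0.3084] trans [ 6.7174 -0.0606  0.0007]
[[286.2298 158.3749]]
```

>>> {"fn": "send_rows", "kwargs": {"motion": [{"twist":[0,0,0],"translation":[0.5,0,0],"fingers":255},{"twist":[0,0,0.1],"translation":[1.2,0,0],"fingers":255},{"twist":[0,0,0.2],"translation":[2.0,-0.02,0],"fingers":255},{"twist":[0,0,0.3],"translation":[2.8,-0.04,0],"fingers":255},{"twist":[0,0,0.31],"translation":[3.6,-0.06,0],"fingers":255},{"twist":[0,0,0.31],"translation":[4.4,-0.06,0],"fingers":255},{"twist":[0,0,0.31],"translation":[5.2,-0.06,0],"fingers":255},{"twist":[0,0,0.31],"translation":[5.9,-0.06,0],"fingers":255},{"twist":[0,0,0.31],"translation":[6.4,-0.06,0],"fingers":255},{"twist":[0,0,0.31],"translation":[6.6,-0.06,0],"fingers":255},{"twist":[0,0,0.31],"translation":[6.6,-0.06,0],"fingers":255},{"twist":[0,0,0.31],"translation":[6.6,-0.06,0],"fingers":255}]}}

```text
time_s: 16.22
ee_pos: [0.5713, 0.0865, 0.2404]
eef_rot: [0.799, 0.602, -0.001, -0.0]
wrist_force: [-0.6, 0.2, -0.5]
grip_width: 0.0333
grip_force: 30.0
```

```bash
python3 - <<'E'
from h import *
a=arm.get_image("scene")[...,::-1];s=arm.sense();A=R.from_quat(s["eef_rot"])
st();print("tool in carrier",car(s["ee_pos"]))
x0,y0,k=300,190,5
c=cv2.resize(a[y0:y0+120,x0:x0+140],None,fx=k,fy=k,interpolation=2)
g=lambda P:tuple(((proj("scene",P)[0]-[x0,y0]+.5)*k).astype(int).tolist())
# tool x=+y carrier; expected thin end corners and head corners
zt=s["ee_pos"][2]+.0365
for dz,th in((-.130,.008),(-.02,.025)):
    for yx in(-.017,.017):
        for xx in(.0125,.0125-th):
            p=s["ee_pos"]+A.apply([xx,yx,0]);cv2.circle(c,g([p[0],p[1],zt+dz]),3,(0,255,0),1)
for t in(-.05,.05):
    q=wor([t,-.0636]);cv2.circle(c,g([q[0],q[1],.114]),3,(255,255,0),1)
cv2.imwrite("pics/m8.png",c)
E
```

```text
16.2667 [0.5714 0.0859 0.2407] psi 1.2901506119173745 F [ 0.3647  0.1601 -0.8553] [-0.0556  0.1715  1.5764 -0.0006  1.3951  0.2251] 0.0335115871860636 30.030085553773915
tool in carrier [ 0.0003 -0.0614]
```

View pics/m8.png

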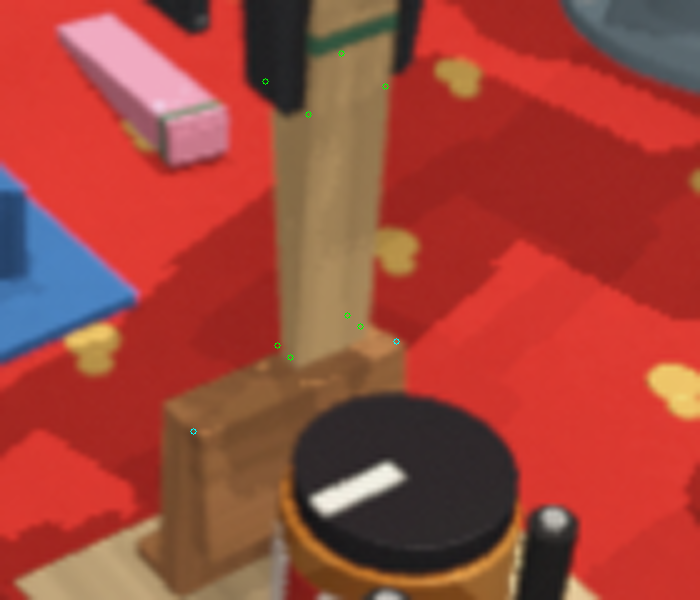

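The thin end stands just +y of the fence top, a few millimetres nearer the jar than predicted, so it lies inside the gap. The label side is forward. Lowering.

>>> {"fn": "send_rows", "kwargs": {"motion": [{"twist":[0,0,0],"translation":[0,0,0.2],"fingers":255},{"twist":[0,0,0],"translation":[0,0,0.5],"fingers":255},{"twist":[0,0,0],"translation":[0,0,0.8],"fingers":255},{"twist":[0,0,0],"translation":[0,0,1.0],"fingers":255},{"twist":[0,0,0],"translation":[0,0,1.1],"fingers":255},{"twist":[0,0,0],"translation":[0,0,1.1],"fingers":255}]}}

```text
time_s: 16.77
ee_pos: [0.5707, 0.0866, 0.1954]
eef_rot: [0.799, 0.601, -0.001, -0.001]
wrist_force: [-0.7, -0.6, -1.3]
grip_width: 0.0335
grip_force: 30.0
```

>>> {"fn": "send_rows", "kwargs": {"motion": [{"twist":[0,0,0],"translation":[0,0,0.15],"fingers":255},{"twist":[0,0,0],"translation":[0,0,0.3],"fingers":255},{"twist":[0,0,0],"translation":[0,0,0.5],"fingers":255},{"twist":[0,0,0],"translation":[0,0,0.7],"fingers":255},{"twist":[0,0,0],"translation":[0,0,0.75],"fingers":255},{"twist":[0,0,0],"translation":[0,0,0.75],"fingers":255}]}}

```text
time_s: 17.27
ee_pos: [0.5712, 0.0873, 0.1663]
eef_rot: [0.799, 0.601, -0.0, -0.001]
wrist_force: [0.1, -0.0, -1.1]
grip_width: 0.0339
grip_force: 30.0
```

```bash
python3 - <<'E'
from h import *
st();s=arm.sense();print(car(s["ee_pos"]),"thin z",s["ee_pos"][2]-.0935);asc("scene",264,310,352,411)
E
```

```text
17.2667 [0.5712 0.0873 0.1663] psi 1.290628451344184 F [ 0.1389 -0.0177 -1.1151] [-0.054   0.2413  1.6493  0.0005  1.2527  0.226 ] 0.03393562514850416 30.023350205750603
[-0.0002 -0.0601] thin z 0.07280624953499651
:----====++=========--:::::::::::::::::::::::::::::::::::::
---======+==========-:::::::-::::::::::::::::::::::::::::::
---======+==========-::::::::::::::::::::::::::::::::::::::
:--=============--:::::::::::::::::::::::::::::::::::::::::
:----=====++=-:::::::::::::::::::::::::::::::::::::::::::::
:--=======-::::::::::::::::::::::::::::::::::::::::::::::::
:--======-:::::::::::::::::::::::::::::::::::::::::::::::::
:--====-:::::::::::::::::::::::::::::::::::::::::::::::::::
::-===-::::::::::::::::::::::::::::::::::::::::::::::::::::
:--===-:::::::::::::::::-+=-:::::::::::::::::::::::::::::::
---=--:::::::::::::-=#@@@@@@*-:::::::::::::::::::::::::::::
:----:..:::::::-+#@@@@@@@@@@*-:::::::::::::::::::::::::::::
:----:...::-+%@@@@@@@@@%*=-::::::::::::::::::::::::::::::::
:--:::...:#@@@@@@@@%+=-::::::::::::::::::::::::::::.::::::-
:::::::....=%@@%+-:::::::::::::::::::::::::::::::::.::::+@@
:::-:.::.....::::::::::::::::::::::::::::::::::::..:::::+%@
::-==...:........:::::::::::::::::::::::::::::....:--..::-=
::-*+:..:::...........:::::::::::::::::::::.....:----.....:
::-+#+:...::::................................::--:-:......
==+**+-.....:::::..........................::---:::=:......
==+**=:..........:::::................:::----::::::-.......
+++**=................::::::::::::------::::::::::-:.......
++***-......--:......::=##*=:.............::::::::=:.......
```

>>> {"fn": "send_rows", "kwargs": {"motion": [{"twist":[0,0,0],"translation":[0,0,0.05],"fingers":255},{"twist":[0,0,0],"translation":[0,0,0.1],"fingers":255},{"twist":[0,0,0],"translation":[0,0,0.15],"fingers":255},{"twist":[0,0,0],"translation":[0,0,0.15],"fingers":255}]}}

```text
time_s: 17.65
ee_pos: [0.5724, 0.0875, 0.1618]
eef_rot: [0.799, 0.601, 0.001, 0.0]
wrist_force: [2.1, 2.7, 0.3]
grip_width: 0.0337
grip_force: 30.0
```

>>> {"fn": "send_rows", "kwargs": {"motion": [{"twist":[0,0,0],"translation":[0,0,0.05],"fingers":255},{"twist":[0,0,0],"translation":[0,0,0.1],"fingers":255},{"twist":[0,0,0],"translation":[0,0,0.1],"fingers":255}]}}

```text
time_s: 17.9
ee_pos: [0.5735, 0.088, 0.1593]
eef_rot: [0.799, 0.602, 0.002, 0.001]
wrist_force: [1.7, 5.6, 7.2]
grip_width: 0.0335
grip_force: 30.0
```

>>> {"fn": "send_rows", "kwargs": {"motion": [{"twist":[0,0,0],"translation":[0,0,0.05],"fingers":255},{"twist":[0,0,0],"translation":[0,0,0.1],"fingers":255},{"twist":[0,0,0],"translation":[0,0,0.1],"fingers":255}]}}

```text
time_s: 18.15
ee_pos: [0.5747, 0.0887, 0.1566]
eef_rot: [0.799, 0.602, 0.004, 0.001]
wrist_force: [2.5, 8.0, 11.3]
grip_width: 0.0334
grip_force: 30.0
```

The fence pushes the wedge toward the jar, so I'll yield 2 mm that way along tool +x before going on.

>>> {"fn": "send_rows", "kwargs": {"motion": [{"twist":[0,0,0],"translation":[0.03,0,0],"fingers":255},{"twist":[0,0,0],"translation":[0.05,0,0],"fingers":255},{"twist":[0,0,0],"translation":[0.05,0,0],"fingers":255}]}}

```text
time_s: 18.4
ee_pos: [0.5745, 0.0893, 0.1557]
eef_rot: [0.799, 0.602, 0.002, 0.002]
wrist_force: [2.0, 3.2, 8.3]
grip_width: 0.0336
grip_force: 30.0
```

```bash
python3 - <<'E'
from h import *
st();s=arm.sense();print(car(s["ee_pos"]),"thin z",s["ee_pos"][2]-.0935,"F carrier y",s["wrist_force"][:2]@[-np.sin(YAW),np.cos(YAW)],s["moment"])
E
```

```text
18.4 [0.5745 0.0893 0.1557] psi 1.2909231443751534 F [2.0394 3.2471 8.3283] [-0.0501  0.2558  1.6546  0.0006  1.2258  0.2296] 0.03357645621221938 30.001314806286246
[ 0.0024 -0.0573] thin z 0.062152295348245984 F carrier y 3.684190721123484 [ 0.2343 -0.4693 -0.1429]
```

>>> {"fn": "send_rows", "kwargs": {"motion": [{"twist":[0,0,0],"translation":[0.01,0,0.03],"fingers":255},{"twist":[0,0,0],"translation":[0.02,0,0.06],"fingers":255},{"twist":[0,0,0],"translation":[0.02,0,0.06],"fingers":255}]}}

```text
time_s: 18.65
ee_pos: [0.5748, 0.0898, 0.154]
eef_rot: [0.799, 0.601, 0.002, 0.002]
wrist_force: [0.8, 1.5, 12.1]
grip_width: 0.0341
grip_force: 30.0
```

>>> {"fn": "send_rows", "kwargs": {"motion": [{"twist":[0,0,0],"translation":[0.01,0,0.03],"fingers":255},{"twist":[0,0,0],"translation":[0.02,0,0.06],"fingers":255},{"twist":[0,0,0],"translation":[0.02,0,0.06],"fingers":255}]}}

```text
time_s: 18.9
ee_pos: [0.5756, 0.0898, 0.1531]
eef_rot: [0.799, 0.601, 0.002, 0.003]
wrist_force: [-2.5, -1.2, 19.0]
grip_width: 0.0335
grip_force: 30.0
```

```bash
python3 - <<'E'
from h import *
st();s=arm.sense();print(car(s["ee_pos"]),"thin z",s["ee_pos"][2]-.0935,"F carrier y",s["wrist_force"][:2]@[-np.sin(YAW),np.cos(YAW)],s["moment"])
E
```

```text
18.9 [0.5756 0.0898 0.1531] psi 1.2907186326458326 F [-2.5445 -1.1595 18.9719] [-0.0482  0.2604  1.6546 -0.0012  1.2198  0.2322] 0.03346669958830494 30.003758296570595
[ 0.0033 -0.0565] thin z 0.05959899808308497 F carrier y -1.8175165742763517 [-0.203   0.5787 -0.0355]
```

>>> {"fn": "send_rows", "kwargs": {"motion": [{"twist":[0,0,0],"translation":[0,0,0.015],"fingers":255},{"twist":[0,0,0],"translation":[0,0,0.015],"fingers":255},{"twist":[0,0,0],"translation":[0,0,0.015],"fingers":255}]}}

```text
time_s: 19.15
ee_pos: [0.5757, 0.0898, 0.153]
eef_rot: [0.799, 0.601, 0.002, 0.003]
wrist_force: [-3.3, -1.4, 22.8]
grip_width: 0.0334
grip_force: 30.0
```

```bash
python3 - <<'E'
from h import *
st();a=arm.get_image("scene");cv2.imwrite("pics/s9.png",a[...,::-1])
m=(a.min(2)>110);poly=np.array([proj("scene",[.588+.042*np.cos(t),.147+.042*np.sin(t),.122])[0] for t in np.arange(0,6.28,.2)])
mk=np.zeros(m.shape,np.uint8);cv2.fillPoly(mk,[poly.round().astype(int)],1)
n,l,s,c=cv2.connectedComponentsWithStats((m&(mk>0)).astype(np.uint8));i=1+s[1:,4].argmax();ys,xs=np.nonzero(l==i)
q=np.array([onz("scene",np.array(p,float),.122)[:2] for p in zip(xs,ys)]);u,sv,vt=np.linalg.svd(q-q.mean(0));print(len(q),q.mean(0),np.arctan2(vt[0,1],vt[0,0]),sv)
E
```

```text
19.15 [0.5757 0.0898 0.153 ] psi 1.2906843514256743 F [-3.2645 -1.3827 22.7756] [-0.0483  0.2604  1.6547 -0.001   1.2192  0.2322] 0.033415363978652024 30.004441107193998
89 [0.6103 0.1419] -0.25042746348007555 [0.1049 0.0301]
```

The wedge is jammed at 22.8 N and the position no longer advances. Bar yaw is -0.25, still front. Release and retreat upward.

>>> {"fn": "send_rows", "kwargs": {"motion": [{"twist":[0,0,0],"translation":[0,0,0],"fingers":0},{"twist":[0,0,0],"translation":[0,0,-0.04],"fingers":0},{"twist":[0,0,0],"translation":[0,0,-0.04],"fingers":0},{"twist":[0,0,0],"translation":[0,0,-0.04],"fingers":0},{"twist":[0,0,0],"translation":[0,0,-0.04],"fingers":0},{"twist":[0,0,0],"translation":[0,0,-0.3],"fingers":0},{"twist":[0,0,0],"translation":[0,0,-0.8],"fingers":0},{"twist":[0,0,0],"translation":[0,0,-1.5],"fingers":0},{"twist":[0,0,0],"translation":[0,0,-2.2],"fingers":0},{"twist":[0,0,0],"translation":[0,0,-2.6],"fingers":0},{"twist":[0,0,0],"translation":[-0.7,0,-2.6],"fingers":0},{"twist":[0,0,0],"translation":[-1.4,0,-2.6],"fingers":0}]}}

```text
time_s: 20.2
ee_pos: [0.5582, 0.0369, 0.2545]
eef_rot: [0.798, 0.603, 0.001, 0.001]
wrist_force: [-0.7, -0.7, -0.6]
grip_width: 0.0881
grip_force: 0.0
```

>>> {"fn": "send_rows", "kwargs": {"motion": [{"twist":[0,0,0],"translation":[-0.8,0,0],"fingers":0},{"twist":[0,0,0],"translation":[-1.6,0,0],"fingers":0},{"twist":[0,0,0],"translation":[-2.4,0,0],"fingers":0},{"twist":[0,0,0],"translation":[-3.2,0,0],"fingers":0},{"twist":[0,0,0],"translation":[-4.0,0,0],"fingers":0},{"twist":[0,0,0],"translation":[-4.8,0,0],"fingers":0},{"twist":[0,0,0],"translation":[-5.2,0,0],"fingers":0},{"twist":[0,0,0],"translation":[-5.2,0,0],"fingers":0}]}}

```text
time_s: 20.87
ee_pos: [0.499, -0.1664, 0.2526]
eef_rot: [0.8, 0.6, -0.0, 0.0]
wrist_force: [0.5, -1.2, -0.2]
grip_width: 0.088
grip_force: 0.0
```

```bash
python3 - <<'E'
from h import *
st();I={}
for n in("scene","top"):
    a=I[n]=arm.get_image(n)[...,::-1]
    m=(a.min(2)>110);poly=np.array([proj(n,[.588+.042*np.cos(t),.147+.042*np.sin(t),.122])[0] for t in np.arange(0,6.28,.2)])
    mk=np.zeros(m.shape,np.uint8);cv2.fillPoly(mk,[poly.round().astype(int)],1)
    k,l,s,c=cv2.connectedComponentsWithStats((m&(mk>0)).astype(np.uint8));i=1+s[1:,4].argmax();ys,xs=np.nonzero(l==i)
    q=np.array([onz(n,np.array(p,float),.122)[:2] for p in zip(xs,ys)]);u,sv,vt=np.linalg.svd(q-q.mean(0));print(n,len(q),q.mean(0),np.arctan(vt[0,1]/vt[0,0]),sv)
cv2.imwrite("pics/f.png",np.hstack([cv2.resize(I["scene"][200:390,290:460],(358,400),interpolation=2),cv2.resize(I["top"][150:290,165:310],(414,400),interpolation=2)]))
E
```

```text
20.8667 [ 0.499  -0.1664  0.2526] psi 1.2867006233340914 F [ 0.509  -1.1722 -0.1791] [-0.5471  0.0435  1.6924 -0.001   1.4051 -0.2629] 0.08803386756779613 0.0
scene 104 [0.6103 0.142 ] -0.25667441472984986 [0.113 0.038]
top 97 [0.6096 0.1415] -0.2874717823496464 [0.1062 0.0311]
```

View pics/f.png

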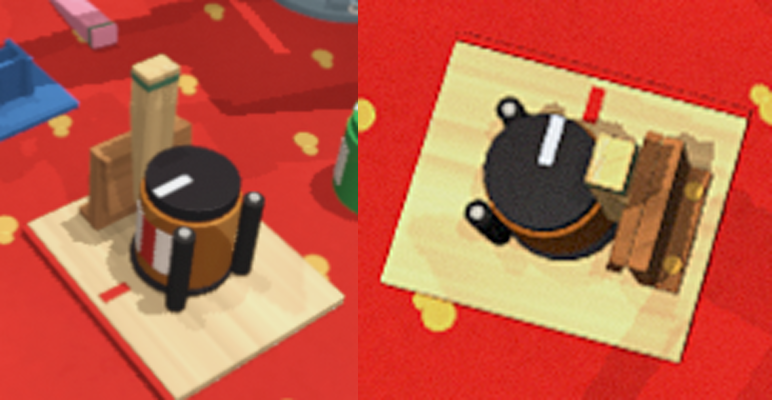

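The last picture shows the wedge standing in the gap at (155,130), and the label and bar pointing at the red front mark. Mean bar yaw is -0.27. Handing in.

```bash
python3 -c "
from bench import arm
print(arm.close_job())"
```

```text
the job is handed in; nothing more can be done
None
```

I handed the job in at about 21 s. The jar's label faces the red front to within about 0.02 rad, and the wedge held after a 22.8 N push, slightly over your 15–20 N. The gripper is open and clear; I did not measure how hard the wedge grips after release.

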